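# Clamp a nest of drawn cups in the lever press

### The arm

A 6-joint arm with a two-finger parallel gripper is mounted at the origin on the work surface. World frame = base frame: x ahead of the robot, y to its left, z up, the work surface at z = 0. Lengths are in m, angles in rad, forces in N, time in s.
With the tool pointing down it reaches from about 0.4 to 0.925 m from the base axis. Payload 12.5 kg.
Tool frame: the origin (TCP) lies at the very end of the fingers, on their centre line; the grasp point (between the pads) lies 19 mm behind it; z points along the fingers, y is the direction in which the jaws open and shut (so a half turn about z gives the same grasp; the last joint's range is limited). The gripper opens to 95 mm and grips with 3 to 60 N. Pads are 20 mm wide; open, the fingers measure 119 mm over their backs; the gripper's body (75 mm by 180 mm) begins 59 mm behind the grasp point.
Start: joints at [-1.356, 0.491, 1.559, -0, 1.092, -0.106], TCP at [0.197, -0.593, 0.215] pointing down, gripper open.
Joint ranges: [-3.1, 3.1], [-0.84, 2.19], [0.05, 2.79], [-1.13, 4.28], [0.06, 2.93], [-2.69, 2.69]. Speed limits (rad/s): [2.22, 2.22, 2.79, 3.14, 3.14, 3.14].

### API

Orientations are given as a rotation vector (axis times angle).
In Python, from rig import readout, cams, order gives the robot as it stands.
- The arm moves only by the tool arm_command, never from a script. Its argument "deltas" is a list of rows, each an object of numbers: "wx", "wy", "wz": the turn, a rotation vector about the tool's x, y, z in rad; "dx", "dy", "dz": the shift along the tool's x, y, z in m; "claw": the finger opening in m, from 0 to 0.0951. In form: [{"wx": .., "wy": .., "wz": .., "dx": .., "dy": .., "dz": .., "claw": ..}, ...]. A call has 1 to 5 rows; each row shifts and turns the commanded pose from where the row before left it, along the tool's axes as they then stand; what a row does not reach is not made up. A row lasts 1/12 s, in which the tool goes at most 41.7 mm and 7.16 degrees, less where a joint would pass 70% of its speed; a pose out of reach is approached as far as the arm can. A call with a gripper value outside its range is refused whole. The fingers move at their own pace and stop on an object; the grip force is fixed at half the most. Time passes only in rows, so rows that do not move let the fingers close. It gives the time, the measured TCP pose, the force and the opening at its end, in the units of the state.
- readout.observe(): the state, without advancing time (a new reading comes with each control period).
- cams.capture(name): name is "scene" or "top"; returns the picture (420x560x3 uint8, blue, green, red); there is no depth.
- cams.camera_params(name): a dict with "mtx" (3x3 intrinsics, pixels), "pose" (4x4, takes a point from camera to world coordinates). Camera axes: x right, y down, z forward; pixel columns grow to the right and rows downward; lengths in m; the calibration is good to about 2 mm. A picture is of the moment at which its call begins. camera_params takes no time and is no camera call.
- order.close_job(): hands the job in, once; it reports no verdict.
The state is a dict: "t": time; "q": joint angles; "joint_velocities": joint speeds; "tau": joint torques, N m; "ee_pos": TCP position; "ee_rot": TCP orientation; "ft_force": force on the tool from outside, world axes, zero at the start; "moment": the same for the moment, N m; "gripper_width": opening from 0.0 (shut) to 1.0 (fully open).
Only numpy, scipy, OpenCV 4.12 (cv2) and the standard library are available. Lean on these libraries where they do the work, as an engineer would, in place of code of your own. Each camera call takes 0.05 s, during which the arm holds its last target.

### The job

Set the brass cup upright inside the steel cup that stands in the lever press, let go of it, then set the narrower copper cup inside the brass one in the same way. Then flip the red safety catch outwards until it lies over, and only then pull the lever's black handle forwards and down as far as it goes, so that the rubber pad presses on the cups; finish while still holding the handle down against its spring, and do not let go. Leave the other things on the bench where they are.

Things in the scene. Friction and masses are not known exactly. Their poses are not given: they have to be found in the camera images.
- press: Green bench lever press, fixed. Origin at bench level under the centre of the nest holding the steel cup; +x towards the lever's pivot (away from the robot), +y to the catch's side, z up. Base plate 240x170x12 mm, x -70 to 170; steel cup stands on it at z=12 in a 6 mm rim. Pivot axis along y at x=125, z=105 mm, between cheeks 118 mm tall at x 95 to 155, |y| 64 to 74.
- lever (a joint): Lever angle, rad: 0 upright (start), grows as the handle comes to the press's -x and down; stop at 1.571 (level). Two side arms 10 mm wide at y=+-55 mm; a 52 mm rubber pad 125 mm from the pivot meets the seated cups at about 1.475, then gives 12 mm on a soft spring. Springs push the handle back, 1 N at the top to 8 N at the bottom. Catch closed: blocked after about 0.06.
- lever_grip (a point): Centre of the lever's handle: round black bar 22 mm thick along the press's y, free over 100 mm between the side arms, 230 mm from the pivot (z 335 mm upright, 105 mm when down). Can be pinched from above, fingers before and behind it; it turns in the grip as the lever swings. Moves with the lever.
- catch (a joint): Safety catch angle, rad: 0 upright, blocking (starts at 0 to 0.2); grows as it tips outwards to the press's +y; stop at 1.45, almost flat. Turns very easily, stays put below about 0.6 and falls over by itself beyond.
- catch_tip (a point): Top of the catch's red paddle, a plate 20 mm wide (press's x), 8 mm thick (y), 60 mm tall above its shaft, which runs along the press's x at y=87, z=70 mm; paddle at x=50 mm. Tip at z=130 mm when upright. The space between paddle and cups is free. At x=110 mm the same shaft carries a taller steel arm (96 mm) whose nose reaches in before the lever's left arm. Moves with the catch.
- cup_l_mid (a point): Centre (half-way up) of the large steel cup, open at the top: outside 72 mm across, 32 mm tall, wall 3 mm, floor 4 mm. It stands in the press's nest from the start and stays there.
- cup_m_mid (a point): Centre (half-way up) of the brass cup, open at the top: outside 58 mm across, 54 mm tall, wall 3 mm, floor 4 mm. Stands upright loose on the bench, to the left or right of the press. When seated in the steel cup, its centre is 15 mm above the steel cup's centre and its rim 26 mm above the steel rim.
- cup_s_mid (a point): Centre (half-way up) of the copper cup, open at the top: outside 42 mm across, 76 mm tall, wall 3 mm, floor 4 mm. Stands upright loose on the bench, on the other side. When seated in the brass cup, its centre is 15 mm above the brass cup's centre and its rim 26 mm above the brass rim.
- wrench: Bystander, to be left alone: steel open-ended wrench, 170 mm, lying. Origin at its underside.
- screwdriver: Bystander, to be left alone: screwdriver lying on the bench. Origin at its underside.
- brush: Bystander, to be left alone: brush lying on the bench. Origin at its underside.
- oil: Bystander, to be left alone: yellow plastic oil bottle with red cap, 60 mm across, 150 mm tall. Origin at its underside.
- jar: Bystander, to be left alone: glass jar with steel lid, 70 mm across, 90 mm tall. Origin at its underside.
- die: Bystander, to be left alone: small turned steel die, 48 mm across, 34 mm tall. Origin at its underside.
- bin: Bystander, to be left alone: blue open parts bin 130 x 190 x 50 mm with one divider. Origin at its underside.
Not all that is in view belongs to the job. What is shaped like the part that bears cup_s_mid but blue or green is not meant.

How it is judged:
By the outcome, as a careful person would: the job done as asked, in the order asked, and still so for the second after the job is handed in, while the arm keeps its last pose, push and grip.
It also fails if it takes over 69 s, if anything falls off the work surface, if the arm or the gripper's body presses on something with over 40 N, if the wrist force passes 120 N, or if a joint passes its speed limit or range.

## Working session

There is one attempt and no reset: what is moved stays moved. The work goes in short steps, Python scripts to look and compute and a tool call to move; the robot and the scene stay as the last step left them, time stands still between calls to the robot, and variables do not carry over. Pictures are saved under pics/ and viewed, and the job is handed in when it is done.

Besides the shell and the picture viewer there is one more tool, called after "Call:" by a JSON object that holds its "api" and its "payload". arm_command: Moves the arm, as the interface text tells. Its arguments: {"type":"object","properties":{"deltas":{"type":"array"}},"required":["deltas"]}

```bash
mkdir -p pics; ls
python3 - <<'E'
from rig import readout,cams,order
import cv2,numpy as np
for n in ("scene","top"):
    im=cams.capture(n); cv2.imwrite(f"pics/{n}0.png",im)
    p=cams.camera_params(n); print(n,np.round(p["mtx"],1).tolist(),np.round(p["pose"],3).tolist())
print(readout.observe())
E
```

```text
pics
scene [[536.7, 0.0, 286.5], [0.0, 536.7, 207.1], [0.0, 0.0, 1.0]] [[-0.258, 0.767, -0.587, 1.476], [0.966, 0.195, -0.169, 0.316], [-0.016, -0.611, -0.792, 1.52], [0.0, 0.0, 0.0, 1.0]]
top [[416.9, 0.0, 280.5], [0.0, 416.9, 213.0], [0.0, 0.0, 1.0]] [[0.019, -0.992, 0.127, 0.342], [-1.0, -0.02, -0.007, 0.015], [0.01, -0.127, -0.992, 1.603], [0.0, 0.0, 0.0, 1.0]]
{'t': 0.1, 'q': array([-1.35559239e+00,  4.91503816e-01,  1.55937281e+00, -3.92262184e-06,
        1.09170284e+00, -1.05617754e-01]), 'joint_velocities': array([-0.00186149, -0.00130308, -0.0005511 , -0.000473  , -0.00078084,
       -0.00108247]), 'tau': array([ 4.45865429e-03, -6.13624048e+01, -2.58605647e+01,  6.94549992e-02,
        4.70354548e-02, -6.52829863e-05]), 'ee_pos': array([ 0.19705703, -0.5929029 ,  0.21412277]), 'ee_rot': array([-3.10028714e+00, -5.01632545e-01,  9.03212362e-05]), 'ft_force': array([-0.64145931,  0.1512233 ,  0.02383253]), 'moment': array([-0.00027708,  0.02655817, -0.00902285]), 'gripper_width': 1.0013383475411803}
```

View pics/scene0.png

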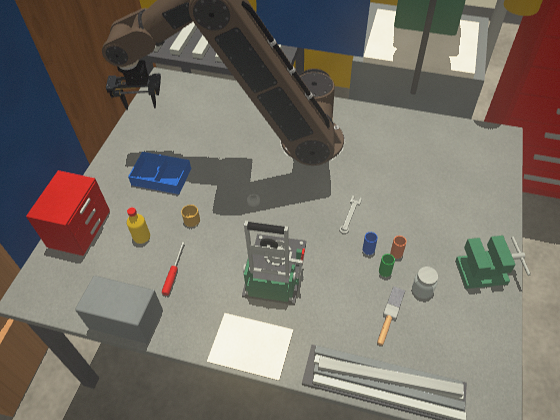

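View pics/top0.png

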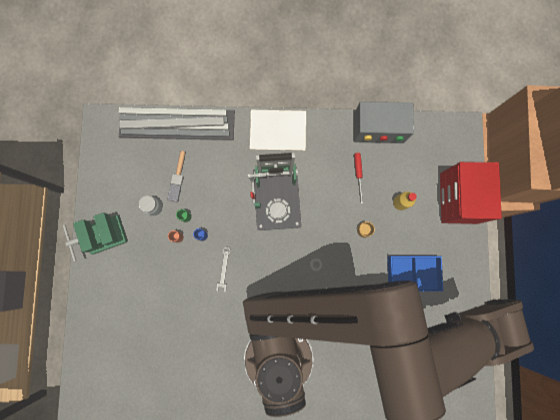

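The brass cup is at scene (191,215) and top (366,229). There are three tall narrow cups: copper-red at top (175,236) / scene (399,246), blue at (201,234) and green at (184,215). The copper one fits. I'll enlarge to confirm and measure.

```bash
cat > h.py <<'E'
import numpy as np,cv2
from rig import cams,readout
def ray(n,u,v):
    p=cams.camera_params(n);K=np.array(p["mtx"]);T=np.array(p["pose"])
    d=T[:3,:3]@np.linalg.solve(K,[u,v,1.]);return T[:3,3],d
def onz(n,u,v,z):
    o,d=ray(n,u,v);return o+d*(z-o[2])/d[2]
def proj(n,P):
    p=cams.camera_params(n);K=np.array(p["mtx"]);T=np.array(p["pose"])
    c=np.linalg.inv(T)@np.append(P,1);x=K@c[:3];return x[:2]/x[2]
def tri(uv1,uv2):
    o1,d1=ray("scene",*uv1);o2,d2=ray("top",*uv2)
    A=np.stack([d1,-d2],1);s=np.linalg.lstsq(A,o2-o1,rcond=None)[0]
    a=o1+s[0]*d1;b=o2+s[1]*d2;return (a+b)/2,np.linalg.norm(a-b)
def crop(src,out,x0,y0,w,h,k):
    im=cv2.imread(src)[y0:y0+h,x0:x0+w];cv2.imwrite(out,cv2.resize(im,None,fx=k,fy=k,interpolation=cv2.INTER_CUBIC))
E
python3 - <<'E'
from h import *
a=cv2.imread("pics/top0.png");b=cv2.imread("pics/scene0.png")
def z(im,x,y,w,h): return cv2.resize(im[y:y+h,x:x+w],(w*6 if 0 else 400,300),interpolation=cv2.INTER_CUBIC)
o=np.vstack([np.hstack([z(a,140,190,80,60),z(a,235,150,80,90)]),np.hstack([z(b,355,215,80,60),z(b,235,215,80,90)])])
cv2.imwrite("pics/z0.png",o)
for n,im in(("top",a),("scene",b)):
    hsv=cv2.cvtColor(im,cv2.COLOR_BGR2HSV)
    for (x,y) in ([(366,229),(175,236)] if n=="top" else [(191,215),(399,246)]):
        w=hsv[y-16:y+17,x-16:x+17]
        m=((w[...,1]>90)&((w[...,0]<28)|(w[...,0]>172))&(w[...,2]>40)).astype(np.uint8)
        k,l,s,c=cv2.connectedComponentsWithStats(m)
        i=1+np.argmax(s[1:,4]); print(n,s[i]+[x-16,y-16,0,0,0],c[i]+[x-16,y-16])
E
```

```text
top [358 222  17  15 205] [365.71219512 228.94146341]
top [168 230  15  12 137] [174.80291971 236.01459854]
scene [181 205  19  22 325] [190.19076923 215.21230769]
scene [391 235  16  24 263] [398.06844106 246.16730038]
```

View pics/z0.png

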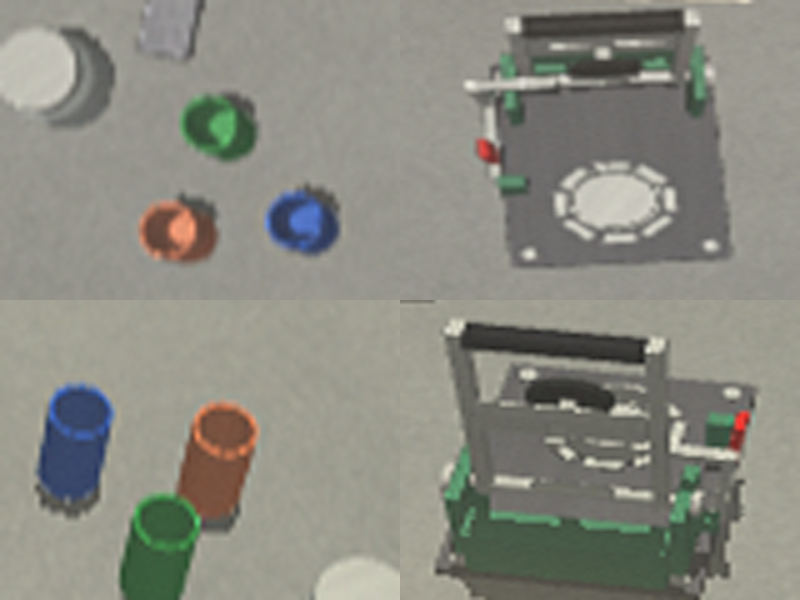

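Run:
```python
from h import *
a=cv2.imread("pics/top0.png");b=cv2.imread("pics/scene0.png")
def z(im,x,y,w,h): return cv2.resize(im[y:y+h,x:x+w],(400,300),interpolation=cv2.INTER_CUBIC)
o=np.vstack([np.hstack([z(a,346,214,40,30),z(a,155,221,40,30)]),np.hstack([z(b,171,200,40,30),z(b,379,231,40,30)])])
cv2.imwrite("pics/z1.png",o)
o=np.hstack([cv2.resize(a[145:235,240:310],None,fx=5.7,fy=5.7,interpolation=2),cv2.resize(b[215:305,240:310],None,fx=5.7,fy=5.7,interpolation=2)])
cv2.imwrite("pics/z2.png",o)
```

```text
(no output)
```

View pics/z1.png

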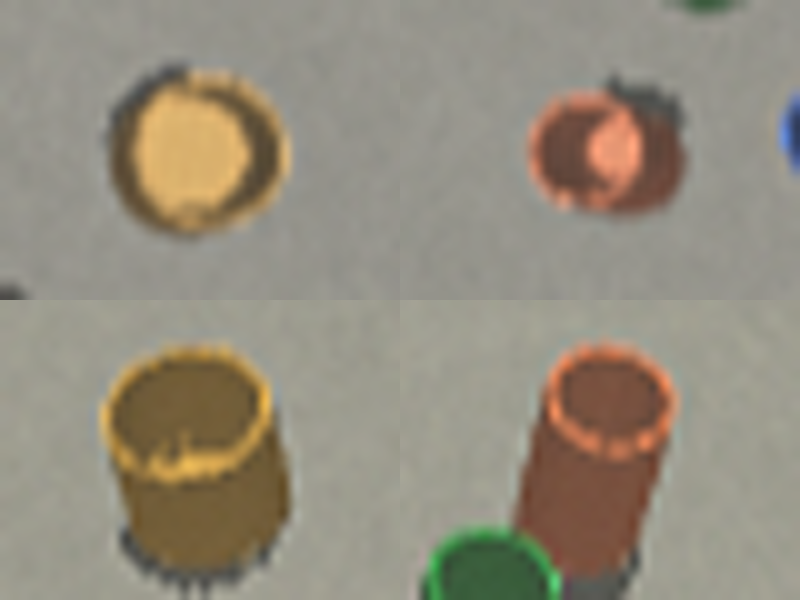

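View pics/z2.png

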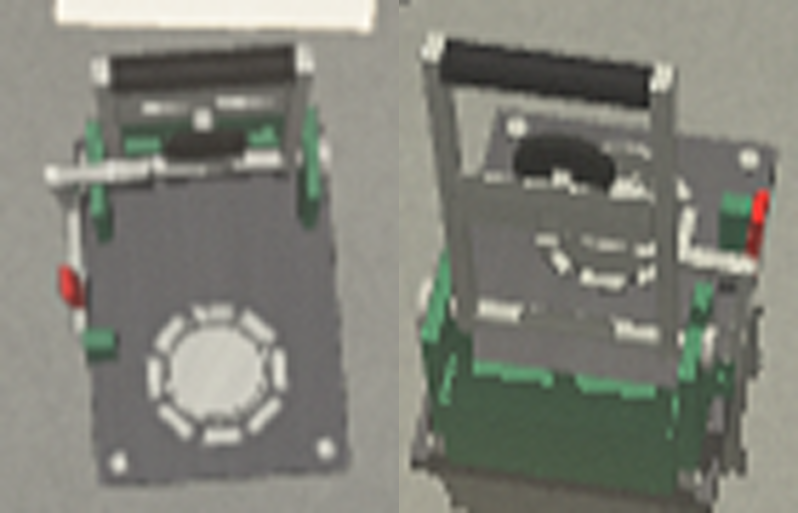

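Run:
```python
from h import *
for n,s,t in(("brass",(189.35,210.6),(366.6,228.7)),("copper",(399.85,240.6),(173.3,235.6))):
    P,e=tri(s,t);print(n,P.round(4),round(e,4), "planes", onz("scene",*s,.054 if n=="brass" else .076).round(4),onz("top",*t,.054 if n=="brass" else .076).round(4))
def c(x,y):return (240+(x+.5)/5.7-.5,145+(y+.5)/5.7-.5)
def cs(x,y):return (240+(x-399+.5)/5.7-.5,215+(y+.5)/5.7-.5)
for nm,p,z in(("cornL",(102,487),.012),("cornR",(352,467),.012),("scrL",(118,462),.012),("scrR",(326,448),.012),("nest z18",(218,373),.018),("disc z44",(217,373),.044),("disc z16",(217,373),.016),("hL",(100,68),.335),("hR",(305,58),.335)):
    print(nm,onz("top",*c(*p),z).round(4))
for nm,p,z in(("hR",(433,47),.335),("hL",(662,76),.335),("cornR",(498,110),.012),("cornL",(777,150),.012),("scrR",(516,126),.012),("scrL",(749,158),.012)):
    print("sc",nm,onz("scene",*cs(*p),z).round(4))
```

```text
brass [ 0.4873 -0.3182  0.056 ] 0.0021 planes [ 0.4859 -0.3179  0.054 ] [ 0.4878 -0.3197  0.054 ]
copper [0.4461 0.3959 0.0738] 0.0033 planes [0.4471 0.3974 0.076 ] [0.4464 0.3937 0.076 ]
cornL [0.4784 0.0895 0.012 ]
cornR [ 0.4952 -0.0782  0.012 ]
scrL [0.4954 0.0792 0.012 ]
scrR [ 0.5077 -0.0605  0.012 ]
nest z18 [0.5563 0.0132 0.018 ]
disc z44 [0.5528 0.0139 0.044 ]
disc z16 [0.5566 0.0139 0.016 ]
hL [0.6805 0.0814 0.335 ]
hR [ 0.6885 -0.0307  0.335 ]
sc hR [ 0.6771 -0.0317  0.335 ]
sc hL [0.6665 0.079  0.335 ]
sc cornR [ 0.4943 -0.0746  0.012 ]
sc cornL [0.481  0.0944 0.012 ]
sc scrR [ 0.5028 -0.0607  0.012 ]
sc scrL [0.4907 0.0797 0.012 ]
```

Call:
{"api": "arm_command", "payload": {"deltas": [{"wz": 0.1175}, {"wz": 0.1175}, {}]}}

```text
validation failed for argument at $.de...
```

```bash
cat >> h.py <<'E'
from scipy.spatial.transform import Rotation as Rn
YAW=0.087
def to(P,yaw=None):
    s=readout.observe();R=Rn.from_rotvec(s["ee_rot"]).as_matrix();p=np.array(s["ee_pos"])
    print("t",round(s["t"],2),"tcp",p.round(4),"toolx",R[:,0].round(3),"tooly",R[:,1].round(3),"z",R[:,2].round(3),"w",round(s["gripper_width"]*95.1,1),"F",np.round(s["ft_force"],1),"q",np.round(s["q"],2))
    if P is not None: print("delta",(R.T@(np.array(P)-p)).round(4))
E
python3 -c "
from h import *
to([.487,-.3185,.2])"
```

```text
t 0.1 tcp [ 0.1971 -0.5929  0.2141] toolx [0.949 0.315 0.   ] tooly [ 0.315 -0.949 -0.001] z [-0.     0.001 -1.   ] w 95.2 F [-0.6  0.2  0. ] q [-1.36  0.49  1.56 -0.    1.09 -0.11]
delta [ 0.3617 -0.169   0.0143]
```

All fields seem to be required in each row.

Call:
{"api": "arm_command", "payload": {"deltas": [{"wx": 0, "wy": 0, "wz": 0.1175, "dx": 0, "dy": 0, "dz": 0, "claw": 0.095}, {"wx": 0, "wy": 0, "wz": 0.1175, "dx": 0, "dy": 0, "dz": 0, "claw": 0.095}, {"wx": 0, "wy": 0, "wz": 0, "dx": 0, "dy": 0, "dz": 0, "claw": 0.095}]}}

```text
t: 0.35
ee_pos: [0.1971, -0.593, 0.2143]
ee_rot: [-3.139, -0.126, 0.0]
ft_force: [0.6, 0.0, -0.2]
gripper_width: 1.0
```

```bash
python3 -c "
from h import *
to([.487,-.3185,.2])"
```

```text
t 0.35 tcp [ 0.1971 -0.593   0.2143] toolx [ 0.997  0.08  -0.   ] tooly [ 0.08  -0.997 -0.   ] z [-0.  0. -1.] w 95.1 F [ 0.6  0.  -0.2] q [-1.36  0.49  1.56  0.    1.09  0.13]
delta [ 0.311  -0.2503  0.0145]
```

Call:
{"api": "arm_command", "payload": {"deltas": [{"wx": 0, "wy": 0, "wz": 0, "dx": 0.0283, "dy": -0.0228, "dz": 0, "claw": 0.095}, {"wx": 0, "wy": 0, "wz": 0, "dx": 0.0283, "dy": -0.0228, "dz": 0, "claw": 0.095}, {"wx": 0, "wy": 0, "wz": 0, "dx": 0.0283, "dy": -0.0228, "dz": 0, "claw": 0.095}, {"wx": 0, "wy": 0, "wz": 0, "dx": 0.0283, "dy": -0.0228, "dz": 0, "claw": 0.095}, {"wx": 0, "wy": 0, "wz": 0, "dx": 0.0283, "dy": -0.0228, "dz": 0, "claw": 0.095}]}}

```text
t: 0.77
ee_pos: [0.3292, -0.4661, 0.2145]
ee_rot: [-3.138, -0.141, 0.0]
ft_force: [0.1, -0.0, 0.1]
gripper_width: 0.999
```

Call:
{"api": "arm_command", "payload": {"deltas": [{"wx": 0, "wy": 0, "wz": 0, "dx": 0.0283, "dy": -0.0228, "dz": 0, "claw": 0.095}, {"wx": 0, "wy": 0, "wz": 0, "dx": 0.0283, "dy": -0.0228, "dz": 0, "claw": 0.095}, {"wx": 0, "wy": 0, "wz": 0, "dx": 0.0283, "dy": -0.0228, "dz": 0, "claw": 0.095}, {"wx": 0, "wy": 0, "wz": 0, "dx": 0.0283, "dy": -0.0228, "dz": 0, "claw": 0.095}, {"wx": 0, "wy": 0, "wz": 0, "dx": 0.0283, "dy": -0.0228, "dz": 0, "claw": 0.095}]}}

```text
t: 1.18
ee_pos: [0.4605, -0.3402, 0.2146]
ee_rot: [-3.138, -0.142, 0.0]
ft_force: [0.7, -0.9, -0.1]
gripper_width: 1.002
```

Call:
{"api": "arm_command", "payload": {"deltas": [{"wx": 0, "wy": 0, "wz": 0, "dx": 0.0283, "dy": -0.0228, "dz": 0, "claw": 0.095}, {"wx": 0, "wy": 0, "wz": 0, "dx": 0, "dy": 0, "dz": 0, "claw": 0.095}, {"wx": 0, "wy": 0, "wz": 0, "dx": 0, "dy": 0, "dz": 0, "claw": 0.095}]}}

```text
t: 1.43
ee_pos: [0.4867, -0.3151, 0.2144]
ee_rot: [-3.138, -0.145, 0.001]
ft_force: [-0.5, 0.6, -0.4]
gripper_width: 0.999
```

```bash
python3 -c "
from h import *
to([.487,-.3185,.033])
for n in ('scene','top'):
  im=cams.capture(n);cv2.imwrite(f'pics/{n}1.png',im)
a=cv2.imread('pics/top1.png');b=cv2.imread('pics/scene1.png')
z=lambda im,x,y:cv2.resize(im[y:y+90,x:x+90],(400,400),interpolation=2)
cv2.imwrite('pics/z3.png',np.hstack([z(a,320,185),z(b,145,150)]))
"
```

```text
t 1.43 tcp [ 0.4867 -0.3151  0.2144] toolx [ 0.996  0.092 -0.   ] tooly [ 0.092 -0.996 -0.   ] z [-0.  0. -1.] w 95.0 F [-0.5  0.6 -0.4] q [-0.69  0.43  1.67 -0.    1.04  0.79]
delta [0.     0.0034 0.1814]
```

View pics/z3.png

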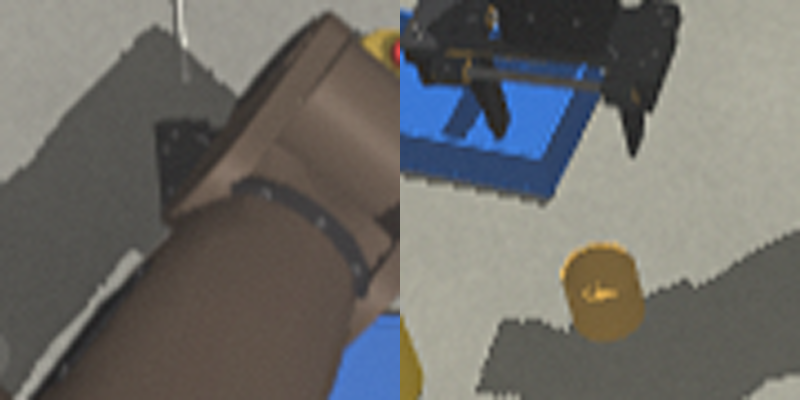

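The gripper is above the brass cup (scene crop (605,290)), which is still standing, and the fingers straddle it. Descending.

Call:
{"api": "arm_command", "payload": {"deltas": [{"wx": 0, "wy": 0, "wz": 0, "dx": 0, "dy": 0.0034, "dz": 0.04, "claw": 0.095}, {"wx": 0, "wy": 0, "wz": 0, "dx": 0, "dy": 0, "dz": 0.04, "claw": 0.095}, {"wx": 0, "wy": 0, "wz": 0, "dx": 0, "dy": 0, "dz": 0.04, "claw": 0.095}, {"wx": 0, "wy": 0, "wz": 0, "dx": 0, "dy": 0, "dz": 0.03, "claw": 0.095}, {"wx": 0, "wy": 0, "wz": 0, "dx": 0, "dy": 0, "dz": 0, "claw": 0.095}]}}

```text
t: 1.95
ee_pos: [0.4829, -0.3195, 0.0595]
ee_rot: [-3.133, -0.133, 0.01]
ft_force: [0.3, 0.5, -0.2]
gripper_width: 1.003
```

```bash
python3 -c "
from h import *
to([.487,-.3185,.032])
b=cams.capture('scene');cv2.imwrite('pics/scene2.png',b)
cv2.imwrite('pics/z4.png',cv2.resize(b[150:250,140:260],(720,600),interpolation=2))
"
```

```text
t 1.95 tcp [ 0.4829 -0.3195  0.0595] toolx [ 0.996  0.085 -0.006] tooly [ 0.085 -0.996 -0.006] z [-0.007  0.005 -1.   ] w 95.4 F [ 0.3  0.5 -0.2] q [-0.7   0.63  1.81 -0.    0.71  0.79]
delta [ 0.0043 -0.0004  0.0275]
```

View pics/z4.png

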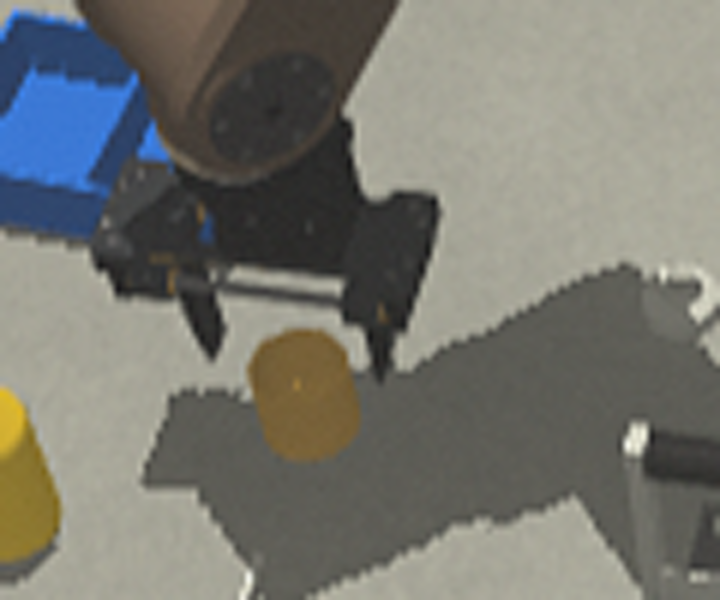

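Call:
{"api": "arm_command", "payload": {"deltas": [{"wx": 0, "wy": 0, "wz": 0, "dx": 0, "dy": 0, "dz": 0.016, "claw": 0.095}, {"wx": 0, "wy": 0, "wz": 0, "dx": 0, "dy": 0, "dz": 0.0, "claw": 0.095}, {"wx": 0, "wy": 0, "wz": 0, "dx": 0, "dy": 0, "dz": 0, "claw": 0.095}]}}

```text
t: 2.25
ee_pos: [0.4862, -0.3208, 0.0503]
ee_rot: [3.138, 0.134, 0.002]
ft_force: [0.5, -0.3, 0.2]
gripper_width: 0.999
```

```bash
python3 -c "
from h import *
to([.487,-.3185,.032])
"
```

```text
t 2.25 tcp [ 0.4862 -0.3208  0.0503] toolx [0.996 0.085 0.001] tooly [ 0.085 -0.996  0.001] z [ 0.001 -0.001 -1.   ] w 95.0 F [ 0.5 -0.3  0.2] q [-0.7   0.64  1.81 -0.    0.69  0.79]
delta [ 0.001  -0.0023  0.0183]
```

Call:
{"api": "arm_command", "payload": {"deltas": [{"wx": 0, "wy": 0, "wz": 0, "dx": 0.0005, "dy": -0.0023, "dz": 0.009, "claw": 0.095}, {"wx": 0, "wy": 0, "wz": 0, "dx": 0.0005, "dy": 0, "dz": 0.009, "claw": 0.095}, {"wx": 0, "wy": 0, "wz": 0, "dx": 0, "dy": 0, "dz": 0, "claw": 0.095}, {"wx": 0, "wy": 0, "wz": 0, "dx": 0, "dy": 0, "dz": 0, "claw": 0.05}, {"wx": 0, "wy": 0, "wz": 0, "dx": 0, "dy": 0, "dz": 0, "claw": 0.05}]}}

```text
t: 2.67
ee_pos: [0.487, -0.3176, 0.0308]
ee_rot: [3.139, 0.135, 0.0]
ft_force: [0.7, 0.8, 0.1]
gripper_width: 0.909
```

Call:
{"api": "arm_command", "payload": {"deltas": [{"wx": 0, "wy": 0, "wz": 0, "dx": 0, "dy": 0, "dz": 0, "claw": 0.05}, {"wx": 0, "wy": 0, "wz": 0, "dx": 0, "dy": 0, "dz": 0, "claw": 0.05}, {"wx": 0, "wy": 0, "wz": 0, "dx": 0, "dy": 0, "dz": 0, "claw": 0.05}, {"wx": 0, "wy": 0, "wz": 0, "dx": 0, "dy": 0, "dz": 0, "claw": 0.05}, {"wx": 0, "wy": 0, "wz": 0, "dx": 0, "dy": 0, "dz": 0, "claw": 0.05}]}}

```text
t: 3.08
ee_pos: [0.4869, -0.3177, 0.0308]
ee_rot: [3.138, 0.135, 0.0]
ft_force: [0.8, -0.4, 1.1]
gripper_width: 0.614
```

```bash
python3 -c "
from h import *
to([.487,-.3185,.032])
b=cams.capture('scene');cv2.imwrite('pics/scene3.png',b)
cv2.imwrite('pics/z5.png',cv2.resize(b[150:250,140:260],(720,600),interpolation=2))
"
```

```text
t 3.08 tcp [ 0.4869 -0.3177  0.0308] toolx [0.996 0.086 0.   ] tooly [ 0.086 -0.996  0.   ] z [ 0. -0. -1.] w 58.4 F [ 0.8 -0.4  1.1] q [-0.69  0.67  1.83 -0.    0.65  0.79]
delta [-0.      0.0008 -0.0012]
```

View pics/z5.png

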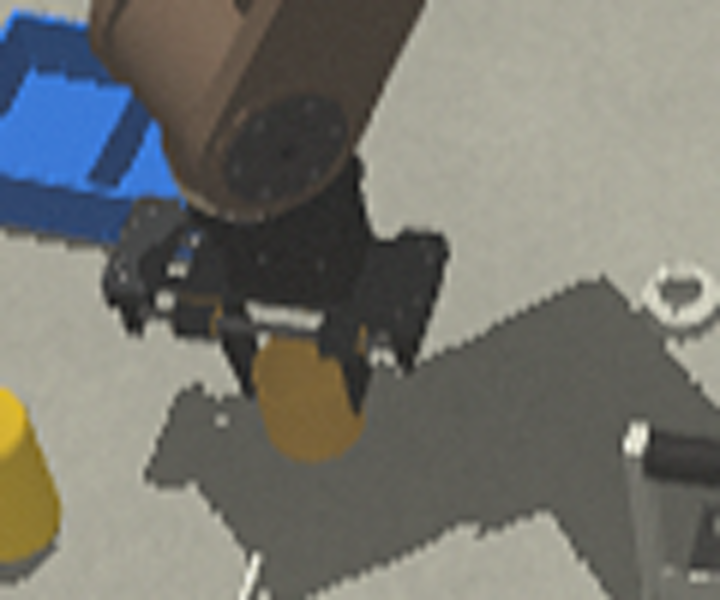

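Call:
{"api": "arm_command", "payload": {"deltas": [{"wx": 0, "wy": 0, "wz": 0, "dx": 0, "dy": 0, "dz": -0.015, "claw": 0.05}, {"wx": 0, "wy": 0, "wz": 0, "dx": 0, "dy": 0, "dz": -0.03, "claw": 0.05}, {"wx": 0, "wy": 0, "wz": 0, "dx": 0, "dy": 0, "dz": -0.03, "claw": 0.05}, {"wx": 0, "wy": 0, "wz": 0, "dx": 0, "dy": 0, "dz": -0.03, "claw": 0.05}, {"wx": 0, "wy": 0, "wz": 0, "dx": 0, "dy": 0, "dz": -0.03, "claw": 0.05}]}}

```text
t: 3.55
ee_pos: [0.4865, -0.3173, 0.1669]
ee_rot: [-3.138, -0.135, 0.001]
ft_force: [0.1, -0.7, -1.1]
gripper_width: 0.614
```

Call:
{"api": "arm_command", "payload": {"deltas": [{"wx": 0, "wy": 0, "wz": 0, "dx": 0.01, "dy": -0.0325, "dz": 0, "claw": 0.05}, {"wx": 0, "wy": 0, "wz": 0, "dx": 0.01, "dy": -0.0325, "dz": 0, "claw": 0.05}, {"wx": 0, "wy": 0, "wz": 0, "dx": 0.01, "dy": -0.0325, "dz": 0, "claw": 0.05}, {"wx": 0, "wy": 0, "wz": 0, "dx": 0.01, "dy": -0.0325, "dz": 0, "claw": 0.05}, {"wx": 0, "wy": 0, "wz": 0, "dx": 0.01, "dy": -0.0325, "dz": 0, "claw": 0.05}]}}

```text
t: 3.97
ee_pos: [0.5226, -0.1498, 0.1656]
ee_rot: [-3.139, -0.134, 0.0]
ft_force: [0.4, -0.7, -0.9]
gripper_width: 0.612
```

Call:
{"api": "arm_command", "payload": {"deltas": [{"wx": 0, "wy": 0, "wz": 0, "dx": 0.01, "dy": -0.0325, "dz": 0, "claw": 0.05}, {"wx": 0, "wy": 0, "wz": 0, "dx": 0.01, "dy": -0.0325, "dz": 0, "claw": 0.05}, {"wx": 0, "wy": 0, "wz": 0, "dx": 0.01, "dy": -0.0325, "dz": 0, "claw": 0.05}, {"wx": 0, "wy": 0, "wz": 0, "dx": 0.01, "dy": -0.0325, "dz": 0, "claw": 0.05}, {"wx": 0, "wy": 0, "wz": 0, "dx": 0, "dy": 0, "dz": 0, "claw": 0.05}]}}

```text
t: 4.38
ee_pos: [0.5519, -0.0138, 0.1655]
ee_rot: [-3.138, -0.14, 0.0]
ft_force: [-1.5, 0.7, -2.0]
gripper_width: 0.614
```

```bash
python3 -c "
from h import *
to([.556,.0138,.14])
"
```

```text
t 4.38 tcp [ 0.5519 -0.0138  0.1655] toolx [0.996 0.089 0.   ] tooly [ 0.089 -0.996 -0.001] z [-0.     0.001 -1.   ] w 58.4 F [-1.5  0.7 -2. ] q [-0.15  0.45  1.8   0.    0.9   1.34]
delta [ 0.0066 -0.0271  0.0256]
```

Call:
{"api": "arm_command", "payload": {"deltas": [{"wx": 0, "wy": 0, "wz": 0, "dx": 0.0033, "dy": -0.0136, "dz": 0, "claw": 0.05}, {"wx": 0, "wy": 0, "wz": 0, "dx": 0.0033, "dy": -0.0136, "dz": 0, "claw": 0.05}, {"wx": 0, "wy": 0, "wz": 0, "dx": 0, "dy": 0, "dz": 0.025, "claw": 0.05}, {"wx": 0, "wy": 0, "wz": 0, "dx": 0, "dy": 0, "dz": 0.025, "claw": 0.05}, {"wx": 0, "wy": 0, "wz": 0, "dx": 0, "dy": 0, "dz": 0.025, "claw": 0.05}]}}

```text
t: 4.8
ee_pos: [0.5556, 0.0094, 0.09]
ee_rot: [3.138, 0.136, 0.001]
ft_force: [-0.4, -0.2, -1.3]
gripper_width: 0.61
```

Call:
{"api": "arm_command", "payload": {"deltas": [{"wx": 0, "wy": 0, "wz": 0, "dx": 0, "dy": 0, "dz": 0, "claw": 0.05}, {"wx": 0, "wy": 0, "wz": 0, "dx": 0, "dy": 0, "dz": 0, "claw": 0.05}]}}

```text
t: 4.97
ee_pos: [0.5552, 0.0091, 0.0901]
ee_rot: [-3.138, -0.134, 0.004]
ft_force: [0.4, 0.5, -0.7]
gripper_width: 0.613
```

```bash
python3 -c "
from h import *
to([.556,.0138,.0468])
for n in ('scene','top'):
  im=cams.capture(n);cv2.imwrite(f'pics/{n}4.png',im)
a=cv2.imread('pics/top4.png');b=cv2.imread('pics/scene4.png')
cv2.imwrite('pics/z6.png',np.hstack([cv2.resize(a[140:240,230:330],(400,400),interpolation=2),cv2.resize(b[190:310,220:340],(400,400),interpolation=2)]))
"
```

```text
t 4.97 tcp [0.5552 0.0091 0.0901] toolx [ 0.996  0.085 -0.003] tooly [ 0.085 -0.996 -0.   ] z [-0.003  0.    -1.   ] w 58.3 F [ 0.4  0.5 -0.7] q [-0.1   0.55  1.85 -0.    0.74  1.38]
delta [ 0.0013 -0.0046  0.0433]
```

View pics/z6.png

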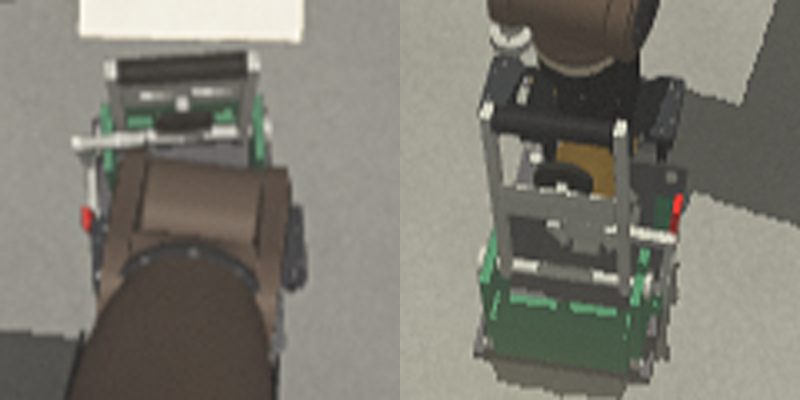

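Call:
{"api": "arm_command", "payload": {"deltas": [{"wx": 0, "wy": 0, "wz": 0, "dx": 0.001, "dy": -0.0046, "dz": 0, "claw": 0.05}, {"wx": 0, "wy": 0, "wz": 0, "dx": 0, "dy": 0, "dz": 0.006, "claw": 0.05}, {"wx": 0, "wy": 0, "wz": 0, "dx": 0, "dy": 0, "dz": 0.006, "claw": 0.05}, {"wx": 0, "wy": 0, "wz": 0, "dx": 0, "dy": 0, "dz": 0, "claw": 0.05}]}}

```text
t: 5.4
ee_pos: [0.5559, 0.014, 0.0779]
ee_rot: [-3.139, -0.135, 0.001]
ft_force: [0.3, 0.4, -1.2]
gripper_width: 0.612
```

```bash
python3 -c "
from h import *
to([.556,.0138,.0468])"
```

```text
t 5.4 tcp [0.5559 0.014  0.0779] toolx [ 0.996  0.086 -0.001] tooly [ 0.086 -0.996 -0.   ] z [-0.001 -0.    -1.   ] w 58.2 F [ 0.3  0.4 -1.2] q [-0.09  0.57  1.86 -0.    0.71  1.39]
delta [0.0001 0.0002 0.0311]
```

Call:
{"api": "arm_command", "payload": {"deltas": [{"wx": 0, "wy": 0, "wz": 0, "dx": 0, "dy": 0, "dz": 0.004, "claw": 0.05}, {"wx": 0, "wy": 0, "wz": 0, "dx": 0, "dy": 0, "dz": 0.004, "claw": 0.05}, {"wx": 0, "wy": 0, "wz": 0, "dx": 0, "dy": 0, "dz": 0.004, "claw": 0.05}, {"wx": 0, "wy": 0, "wz": 0, "dx": 0, "dy": 0, "dz": 0, "claw": 0.05}]}}

```text
t: 5.73
ee_pos: [0.5559, 0.0139, 0.0657]
ee_rot: [-3.139, -0.135, 0.002]
ft_force: [-0.5, 0.5, -2.0]
gripper_width: 0.611
```

No contact force, and the cup's bottom is 9 mm below the steel rim. Continuing down.

Call:
{"api": "arm_command", "payload": {"deltas": [{"wx": 0, "wy": 0, "wz": 0, "dx": 0, "dy": 0, "dz": 0.006, "claw": 0.05}, {"wx": 0, "wy": 0, "wz": 0, "dx": 0, "dy": 0, "dz": 0.006, "claw": 0.05}, {"wx": 0, "wy": 0, "wz": 0, "dx": 0, "dy": 0, "dz": 0.004, "claw": 0.05}, {"wx": 0, "wy": 0, "wz": 0, "dx": 0, "dy": 0, "dz": 0, "claw": 0.05}]}}

```text
t: 6.07
ee_pos: [0.5559, 0.0139, 0.0496]
ee_rot: [-3.139, -0.135, 0.002]
ft_force: [0.3, -0.2, -1.1]
gripper_width: 0.612
```

Call:
{"api": "arm_command", "payload": {"deltas": [{"wx": 0, "wy": 0, "wz": 0, "dx": 0, "dy": 0, "dz": 0.001, "claw": 0.05}, {"wx": 0, "wy": 0, "wz": 0, "dx": 0, "dy": 0, "dz": 0.001, "claw": 0.05}, {"wx": 0, "wy": 0, "wz": 0, "dx": 0, "dy": 0, "dz": 0, "claw": 0.05}]}}

```text
t: 6.32
ee_pos: [0.5563, 0.0139, 0.0486]
ee_rot: [3.139, 0.135, 0.0]
ft_force: [-0.0, 0.5, -1.9]
gripper_width: 0.612
```

Call:
{"api": "arm_command", "payload": {"deltas": [{"wx": 0, "wy": 0, "wz": 0, "dx": 0, "dy": 0, "dz": 0.001, "claw": 0.05}, {"wx": 0, "wy": 0, "wz": 0, "dx": 0, "dy": 0, "dz": 0, "claw": 0.05}, {"wx": 0, "wy": 0, "wz": 0, "dx": 0, "dy": 0, "dz": 0, "claw": 0.085}, {"wx": 0, "wy": 0, "wz": 0, "dx": 0, "dy": 0, "dz": 0, "claw": 0.085}, {"wx": 0, "wy": 0, "wz": 0, "dx": 0, "dy": 0, "dz": 0, "claw": 0.085}]}}

```text
t: 6.73
ee_pos: [0.5564, 0.0139, 0.0478]
ee_rot: [3.139, 0.135, 0.001]
ft_force: [-0.3, -0.5, 0.1]
gripper_width: 0.768
```

Call:
{"api": "arm_command", "payload": {"deltas": [{"wx": 0, "wy": 0, "wz": 0, "dx": 0, "dy": 0, "dz": 0, "claw": 0.085}, {"wx": 0, "wy": 0, "wz": 0, "dx": 0, "dy": 0, "dz": 0, "claw": 0.085}, {"wx": 0, "wy": 0, "wz": 0, "dx": 0, "dy": 0, "dz": 0, "claw": 0.085}, {"wx": 0, "wy": 0, "wz": 0, "dx": 0, "dy": 0, "dz": 0, "claw": 0.085}]}}

```text
t: 7.07
ee_pos: [0.5563, 0.0139, 0.0476]
ee_rot: [3.139, 0.135, 0.0]
ft_force: [-0.3, -0.2, 0.2]
gripper_width: 0.892
```

Call:
{"api": "arm_command", "payload": {"deltas": [{"wx": 0, "wy": 0, "wz": 0, "dx": 0, "dy": 0, "dz": -0.03, "claw": 0.085}, {"wx": 0, "wy": 0, "wz": 0, "dx": 0, "dy": 0, "dz": -0.03, "claw": 0.085}, {"wx": 0, "wy": 0, "wz": 0, "dx": 0, "dy": 0, "dz": -0.03, "claw": 0.085}, {"wx": 0, "wy": 0, "wz": 0, "dx": 0, "dy": 0, "dz": -0.03, "claw": 0.085}, {"wx": 0, "wy": 0, "wz": 0, "dx": 0, "dy": 0, "dz": -0.03, "claw": 0.095}]}}

```text
t: 7.48
ee_pos: [0.556, 0.0139, 0.1991]
ee_rot: [3.139, 0.135, -0.0]
ft_force: [-0.3, -0.7, 0.8]
gripper_width: 0.923
```

Call:
{"api": "arm_command", "payload": {"deltas": [{"wx": 0, "wy": 0, "wz": 0, "dx": -0.0064, "dy": -0.0325, "dz": 0, "claw": 0.095}, {"wx": 0, "wy": 0, "wz": 0, "dx": -0.0064, "dy": -0.0325, "dz": 0, "claw": 0.095}, {"wx": 0, "wy": 0, "wz": 0, "dx": -0.0064, "dy": -0.0325, "dz": 0, "claw": 0.095}, {"wx": 0, "wy": 0, "wz": 0, "dx": -0.0064, "dy": -0.0325, "dz": 0, "claw": 0.095}, {"wx": 0, "wy": 0, "wz": 0, "dx": -0.0064, "dy": -0.0325, "dz": 0, "claw": 0.095}]}}

```text
t: 7.9
ee_pos: [0.5098, 0.1744, 0.1977]
ee_rot: [3.139, 0.134, 0.0]
ft_force: [0.2, 0.1, 0.1]
gripper_width: 0.999
```

Call:
{"api": "arm_command", "payload": {"deltas": [{"wx": 0, "wy": 0, "wz": 0, "dx": -0.0064, "dy": -0.0325, "dz": 0, "claw": 0.095}, {"wx": 0, "wy": 0, "wz": 0, "dx": -0.0064, "dy": -0.0325, "dz": 0, "claw": 0.095}, {"wx": 0, "wy": 0, "wz": 0, "dx": -0.0064, "dy": -0.0325, "dz": 0, "claw": 0.095}, {"wx": 0, "wy": 0, "wz": 0, "dx": -0.0064, "dy": -0.0325, "dz": 0, "claw": 0.095}, {"wx": 0, "wy": 0, "wz": 0, "dx": -0.0064, "dy": -0.0325, "dz": 0, "claw": 0.095}]}}

```text
t: 8.32
ee_pos: [0.4639, 0.3337, 0.1976]
ee_rot: [3.139, 0.135, 0.0]
ft_force: [0.6, -0.3, 0.6]
gripper_width: 0.999
```

```bash
python3 -c "
from h import *
to([.4465,.3955,.054])
for n in ('scene','top'):
  im=cams.capture(n);cv2.imwrite(f'pics/{n}5.png',im)
a=cv2.imread('pics/top5.png');b=cv2.imread('pics/scene5.png')
cv2.imwrite('pics/z7.png',np.hstack([cv2.resize(a[140:240,230:330],(400,400),interpolation=2),cv2.resize(b[215:295,230:310],(400,400),interpolation=2)]))
"
```

```text
t 8.32 tcp [0.4639 0.3337 0.1976] toolx [0.996 0.086 0.   ] tooly [ 0.086 -0.996  0.   ] z [ 0. -0. -1.] w 95.0 F [ 0.6 -0.3  0.6] q [ 0.51  0.43  1.71 -0.    1.    1.99]
delta [-0.012  -0.0631  0.1436]
```

View pics/z7.png

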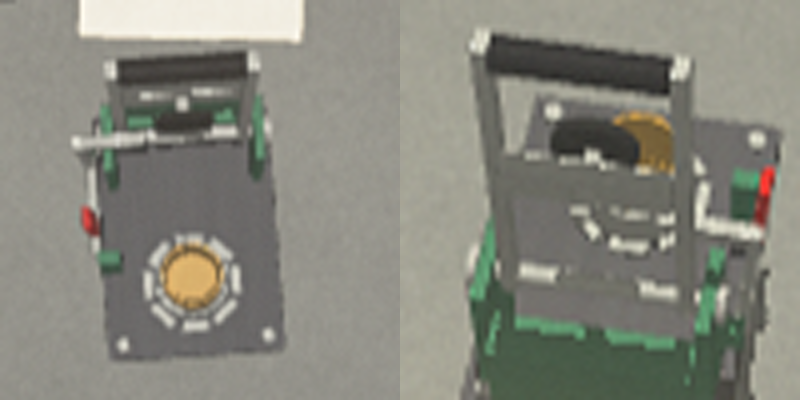

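View pics/scene5.png

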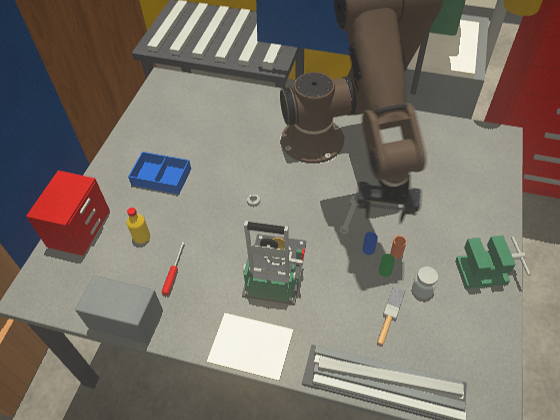

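Call:
{"api": "arm_command", "payload": {"deltas": [{"wx": 0, "wy": 0, "wz": 0, "dx": -0.006, "dy": -0.0317, "dz": 0, "claw": 0.095}, {"wx": 0, "wy": 0, "wz": 0, "dx": -0.006, "dy": -0.0317, "dz": 0, "claw": 0.095}, {"wx": 0, "wy": 0, "wz": 0, "dx": 0, "dy": 0, "dz": 0.025, "claw": 0.095}, {"wx": 0, "wy": 0, "wz": 0, "dx": 0, "dy": 0, "dz": 0.025, "claw": 0.095}, {"wx": 0, "wy": 0, "wz": 0, "dx": 0, "dy": 0, "dz": 0.025, "claw": 0.095}]}}

```text
t: 8.83
ee_pos: [0.4472, 0.3943, 0.1219]
ee_rot: [-3.138, -0.136, -0.001]
ft_force: [-0.5, 0.1, 0.5]
gripper_width: 1.002
```

Call:
{"api": "arm_command", "payload": {"deltas": [{"wx": 0, "wy": 0, "wz": 0, "dx": 0, "dy": 0, "dz": 0.01, "claw": 0.095}, {"wx": 0, "wy": 0, "wz": 0, "dx": 0, "dy": 0, "dz": 0.01, "claw": 0.095}, {"wx": 0, "wy": 0, "wz": 0, "dx": 0, "dy": 0, "dz": 0, "claw": 0.095}]}}

```text
t: 9.08
ee_pos: [0.4472, 0.3937, 0.1014]
ee_rot: [3.138, 0.134, -0.003]
ft_force: [-0.9, 0.3, -1.0]
gripper_width: 1.003
```

```bash
python3 -c "
from h import *
to([.4465,.3955,.054])
print(onz('top',277.6,208.6,.07))
for n in ('scene',):
  im=cams.capture(n);cv2.imwrite(f'pics/{n}6.png',im)
b=cv2.imread('pics/scene6.png')
cv2.imwrite('pics/z8.png',cv2.resize(b[180:280,340:460],(720,600),interpolation=2))
"
```

```text
t 9.08 tcp [0.4472 0.3937 0.1014] toolx [ 0.996  0.085 -0.002] tooly [ 0.085 -0.996  0.001] z [-0.002 -0.001 -1.   ] w 95.4 F [-0.9  0.3 -1. ] q [ 0.61  0.58  1.74 -0.    0.82  2.1 ]
delta [-0.0005 -0.0019  0.0474]
[0.55461591 0.01421664 0.07      ]
```

View pics/z8.png

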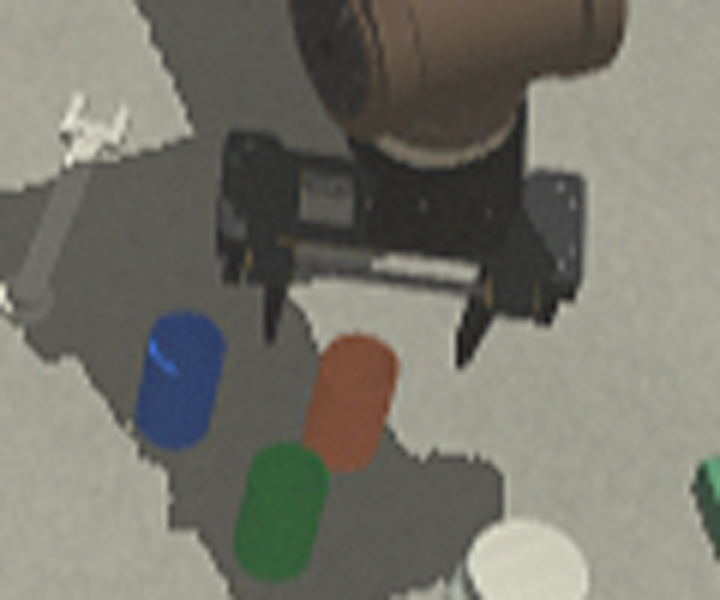

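The fingers straddle the copper cup (crop (355,400)) and are well clear of the blue one (180,380).

Call:
{"api": "arm_command", "payload": {"deltas": [{"wx": 0, "wy": 0, "wz": 0, "dx": -0.0003, "dy": -0.0015, "dz": 0.012, "claw": 0.095}, {"wx": 0, "wy": 0, "wz": 0, "dx": 0, "dy": 0, "dz": 0.012, "claw": 0.095}, {"wx": 0, "wy": 0, "wz": 0, "dx": 0, "dy": 0, "dz": 0.012, "claw": 0.095}, {"wx": 0, "wy": 0, "wz": 0, "dx": 0, "dy": 0, "dz": 0.012, "claw": 0.095}, {"wx": 0, "wy": 0, "wz": 0, "dx": 0, "dy": 0, "dz": 0, "claw": 0.035}]}}

```text
t: 9.55
ee_pos: [0.4459, 0.3951, 0.0519]
ee_rot: [3.137, 0.135, -0.005]
ft_force: [-0.3, -0.8, -0.0]
gripper_width: 0.965
```

Call:
{"api": "arm_command", "payload": {"deltas": [{"wx": 0, "wy": 0, "wz": 0, "dx": 0, "dy": 0, "dz": 0, "claw": 0.035}, {"wx": 0, "wy": 0, "wz": 0, "dx": 0, "dy": 0, "dz": 0, "claw": 0.035}, {"wx": 0, "wy": 0, "wz": 0, "dx": 0, "dy": 0, "dz": 0, "claw": 0.035}, {"wx": 0, "wy": 0, "wz": 0, "dx": 0, "dy": 0, "dz": 0, "claw": 0.035}, {"wx": 0, "wy": 0, "wz": 0, "dx": 0, "dy": 0, "dz": 0, "claw": 0.035}]}}

```text
t: 9.97
ee_pos: [0.447, 0.3959, 0.055]
ee_rot: [-3.138, -0.135, -0.001]
ft_force: [-0.4, 0.1, 0.5]
gripper_width: 0.638
```

Call:
{"api": "arm_command", "payload": {"deltas": [{"wx": 0, "wy": 0, "wz": 0, "dx": 0, "dy": 0, "dz": 0, "claw": 0.035}, {"wx": 0, "wy": 0, "wz": 0, "dx": 0, "dy": 0, "dz": 0, "claw": 0.035}, {"wx": 0, "wy": 0, "wz": 0, "dx": 0, "dy": 0, "dz": 0, "claw": 0.035}, {"wx": 0, "wy": 0, "wz": 0, "dx": 0, "dy": 0, "dz": 0, "claw": 0.035}, {"wx": 0, "wy": 0, "wz": 0, "dx": 0, "dy": 0, "dz": 0, "claw": 0.035}]}}

```text
t: 10.38
ee_pos: [0.4469, 0.3958, 0.0547]
ee_rot: [-3.139, -0.135, -0.0]
ft_force: [0.7, 0.2, 1.7]
gripper_width: 0.433
```

```bash
python3 -c "
from h import *
to([.556,.0138,.22])"
```

```text
t 10.38 tcp [0.4469 0.3958 0.0547] toolx [0.996 0.086 0.   ] tooly [ 0.086 -0.996 -0.   ] z [ 0.  0. -1.] w 41.2 F [0.7 0.2 1.7] q [ 0.61  0.65  1.77 -0.    0.72  2.1 ]
delta [ 0.076   0.39   -0.1653]
```

Call:
{"api": "arm_command", "payload": {"deltas": [{"wx": 0, "wy": 0, "wz": 0, "dx": 0, "dy": 0, "dz": -0.015, "claw": 0.035}, {"wx": 0, "wy": 0, "wz": 0, "dx": 0, "dy": 0, "dz": -0.04, "claw": 0.035}, {"wx": 0, "wy": 0, "wz": 0, "dx": 0, "dy": 0, "dz": -0.04, "claw": 0.035}, {"wx": 0, "wy": 0, "wz": 0, "dx": 0, "dy": 0, "dz": -0.04, "claw": 0.035}, {"wx": 0, "wy": 0, "wz": 0, "dx": 0, "dy": 0, "dz": -0.04, "claw": 0.035}]}}

```text
t: 10.8
ee_pos: [0.4465, 0.3955, 0.2313]
ee_rot: [3.138, 0.135, -0.001]
ft_force: [1.4, 1.3, -1.6]
gripper_width: 0.431
```

Call:
{"api": "arm_command", "payload": {"deltas": [{"wx": 0, "wy": 0, "wz": 0, "dx": 0.0063, "dy": 0.0325, "dz": 0, "claw": 0.035}, {"wx": 0, "wy": 0, "wz": 0, "dx": 0.0063, "dy": 0.0325, "dz": 0, "claw": 0.035}, {"wx": 0, "wy": 0, "wz": 0, "dx": 0.0063, "dy": 0.0325, "dz": 0, "claw": 0.035}, {"wx": 0, "wy": 0, "wz": 0, "dx": 0.0063, "dy": 0.0325, "dz": 0, "claw": 0.035}, {"wx": 0, "wy": 0, "wz": 0, "dx": 0.0063, "dy": 0.0325, "dz": 0, "claw": 0.035}]}}

```text
t: 11.22
ee_pos: [0.4921, 0.2351, 0.2296]
ee_rot: [3.139, 0.135, -0.0]
ft_force: [1.4, 0.3, -1.9]
gripper_width: 0.43
```

Call:
{"api": "arm_command", "payload": {"deltas": [{"wx": 0, "wy": 0, "wz": 0, "dx": 0.0063, "dy": 0.0325, "dz": 0, "claw": 0.035}, {"wx": 0, "wy": 0, "wz": 0, "dx": 0.0063, "dy": 0.0325, "dz": 0, "claw": 0.035}, {"wx": 0, "wy": 0, "wz": 0, "dx": 0.0063, "dy": 0.0325, "dz": 0, "claw": 0.035}, {"wx": 0, "wy": 0, "wz": 0, "dx": 0.0063, "dy": 0.0325, "dz": 0, "claw": 0.035}, {"wx": 0, "wy": 0, "wz": 0, "dx": 0.0063, "dy": 0.0325, "dz": 0, "claw": 0.035}]}}

```text
t: 11.63
ee_pos: [0.5375, 0.0758, 0.2296]
ee_rot: [3.139, 0.135, -0.0]
ft_force: [1.2, -0.3, -0.7]
gripper_width: 0.428
```

```bash
python3 -c "
from h import *
to([.556,.0138,.22])
im=cams.capture('scene');cv2.imwrite('pics/scene7.png',im)
cv2.imwrite('pics/z9.png',cv2.resize(im[150:300,220:400],(720,600),interpolation=2))"
```

```text
t 11.63 tcp [0.5375 0.0758 0.2296] toolx [ 0.996  0.086 -0.   ] tooly [ 0.086 -0.996  0.   ] z [-0. -0. -1.] w 40.7 F [ 1.2 -0.3 -0.7] q [ 0.02  0.36  1.74 -0.    1.04  1.5 ]
delta [0.0131 0.0633 0.0096]
```

View pics/z9.png

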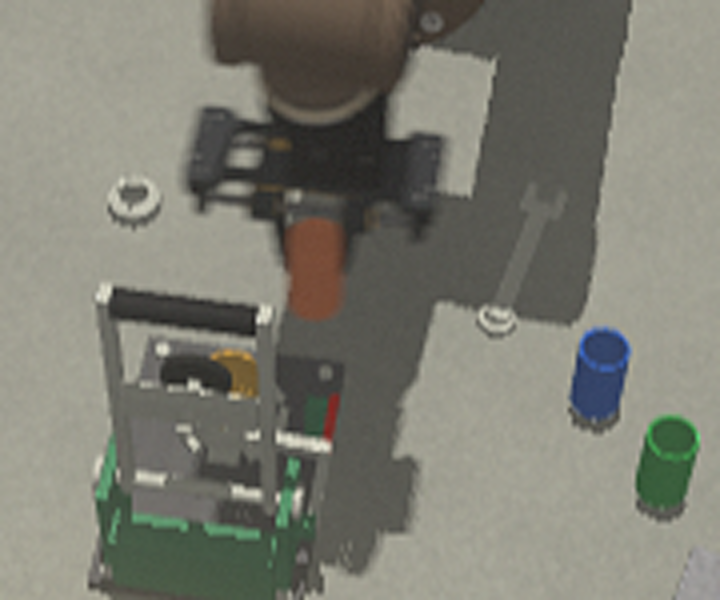

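Call:
{"api": "arm_command", "payload": {"deltas": [{"wx": 0, "wy": 0, "wz": 0, "dx": 0.0066, "dy": 0.0315, "dz": 0, "claw": 0.035}, {"wx": 0, "wy": 0, "wz": 0, "dx": 0.0066, "dy": 0.0315, "dz": 0, "claw": 0.035}, {"wx": 0, "wy": 0, "wz": 0, "dx": 0, "dy": 0, "dz": 0.025, "claw": 0.035}, {"wx": 0, "wy": 0, "wz": 0, "dx": 0, "dy": 0, "dz": 0.025, "claw": 0.035}, {"wx": 0, "wy": 0, "wz": 0, "dx": 0, "dy": 0, "dz": 0.025, "claw": 0.035}]}}

```text
t: 12.1
ee_pos: [0.556, 0.0151, 0.1538]
ee_rot: [3.139, 0.133, 0.001]
ft_force: [0.3, 0.7, -2.0]
gripper_width: 0.427
```

Call:
{"api": "arm_command", "payload": {"deltas": [{"wx": 0, "wy": 0, "wz": 0, "dx": 0, "dy": 0, "dz": 0.01, "claw": 0.035}, {"wx": 0, "wy": 0, "wz": 0, "dx": 0, "dy": 0, "dz": 0, "claw": 0.035}, {"wx": 0, "wy": 0, "wz": 0, "dx": 0, "dy": 0, "dz": 0, "claw": 0.035}]}}

```text
t: 12.35
ee_pos: [0.5563, 0.0159, 0.145]
ee_rot: [3.139, 0.135, -0.0]
ft_force: [-0.1, 1.2, -0.7]
gripper_width: 0.428
```

```bash
python3 -c "
from h import *
to([.556,.0139,.129])
im=cams.capture('scene');cv2.imwrite('pics/scene8.png',im)
cv2.imwrite('pics/z10.png',cv2.resize(im[170:290,220:360],(700,600),interpolation=2))"
```

```text
t 12.35 tcp [0.5563 0.0159 0.145 ] toolx [ 0.996  0.086 -0.   ] tooly [ 0.086 -0.996  0.   ] z [-0. -0. -1.] w 40.7 F [-0.1  1.2 -0.7] q [-0.09  0.48  1.81 -0.    0.86  1.39]
delta [-0.0004  0.002   0.016 ]
```

View pics/z10.png

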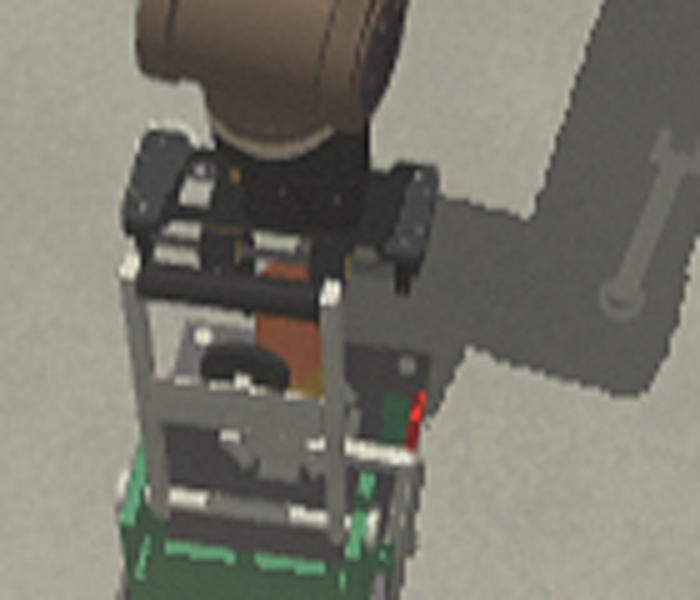

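Call:
{"api": "arm_command", "payload": {"deltas": [{"wx": 0, "wy": 0, "wz": 0, "dx": -0.0004, "dy": 0.002, "dz": 0.008, "claw": 0.035}, {"wx": 0, "wy": 0, "wz": 0, "dx": 0, "dy": 0, "dz": 0.008, "claw": 0.035}, {"wx": 0, "wy": 0, "wz": 0, "dx": 0, "dy": 0, "dz": 0.006, "claw": 0.035}, {"wx": 0, "wy": 0, "wz": 0, "dx": 0, "dy": 0, "dz": 0.006, "claw": 0.035}, {"wx": 0, "wy": 0, "wz": 0, "dx": 0, "dy": 0, "dz": 0, "claw": 0.035}]}}

```text
t: 12.82
ee_pos: [0.5553, 0.0138, 0.1154]
ee_rot: [-3.139, -0.135, 0.003]
ft_force: [0.5, 0.3, -0.7]
gripper_width: 0.432
```

```bash
python3 -c "
from h import *
to([.556,.0139,.0747])"
```

```text
t 12.82 tcp [0.5553 0.0138 0.1154] toolx [ 0.996  0.086 -0.002] tooly [ 0.086 -0.996 -0.   ] z [-0.002  0.    -1.   ] w 41.1 F [ 0.5  0.3 -0.7] q [-0.09  0.52  1.83 -0.    0.79  1.39]
delta [ 0.0008 -0.0001  0.0407]
```

Call:
{"api": "arm_command", "payload": {"deltas": [{"wx": 0, "wy": 0, "wz": 0, "dx": 0, "dy": 0, "dz": 0.008, "claw": 0.035}, {"wx": 0, "wy": 0, "wz": 0, "dx": 0, "dy": 0, "dz": 0.008, "claw": 0.035}, {"wx": 0, "wy": 0, "wz": 0, "dx": 0, "dy": 0, "dz": 0.008, "claw": 0.035}, {"wx": 0, "wy": 0, "wz": 0, "dx": 0, "dy": 0, "dz": 0.008, "claw": 0.035}, {"wx": 0, "wy": 0, "wz": 0, "dx": 0, "dy": 0, "dz": 0, "claw": 0.035}]}}

```text
t: 13.23
ee_pos: [0.5551, 0.0138, 0.0828]
ee_rot: [-3.138, -0.135, 0.004]
ft_force: [-0.6, -0.5, -0.7]
gripper_width: 0.428
```

Call:
{"api": "arm_command", "payload": {"deltas": [{"wx": 0, "wy": 0, "wz": 0, "dx": 0, "dy": 0, "dz": 0.002, "claw": 0.035}, {"wx": 0, "wy": 0, "wz": 0, "dx": 0, "dy": 0, "dz": 0.002, "claw": 0.035}, {"wx": 0, "wy": 0, "wz": 0, "dx": 0, "dy": 0, "dz": 0.002, "claw": 0.035}, {"wx": 0, "wy": 0, "wz": 0, "dx": 0, "dy": 0, "dz": 0, "claw": 0.035}, {"wx": 0, "wy": 0, "wz": 0, "dx": 0, "dy": 0, "dz": 0, "claw": 0.035}]}}

```text
t: 13.65
ee_pos: [0.5559, 0.0137, 0.0787]
ee_rot: [3.139, 0.135, 0.0]
ft_force: [0.1, -0.3, -2.4]
gripper_width: 0.428
```

Call:
{"api": "arm_command", "payload": {"deltas": [{"wx": 0, "wy": 0, "wz": 0, "dx": 0, "dy": 0, "dz": 0.001, "claw": 0.035}, {"wx": 0, "wy": 0, "wz": 0, "dx": 0, "dy": 0, "dz": 0.001, "claw": 0.035}, {"wx": 0, "wy": 0, "wz": 0, "dx": 0, "dy": 0, "dz": 0.001, "claw": 0.035}, {"wx": 0, "wy": 0, "wz": 0, "dx": 0, "dy": 0, "dz": 0, "claw": 0.035}, {"wx": 0, "wy": 0, "wz": 0, "dx": 0, "dy": 0, "dz": 0, "claw": 0.035}]}}

```text
t: 14.07
ee_pos: [0.5558, 0.0137, 0.0756]
ee_rot: [3.139, 0.135, -0.0]
ft_force: [-1.0, -0.3, -0.6]
gripper_width: 0.427
```

Call:
{"api": "arm_command", "payload": {"deltas": [{"wx": 0, "wy": 0, "wz": 0, "dx": 0, "dy": 0, "dz": 0, "claw": 0.07}, {"wx": 0, "wy": 0, "wz": 0, "dx": 0, "dy": 0, "dz": 0, "claw": 0.07}, {"wx": 0, "wy": 0, "wz": 0, "dx": 0, "dy": 0, "dz": 0, "claw": 0.07}, {"wx": 0, "wy": 0, "wz": 0, "dx": 0, "dy": 0, "dz": 0, "claw": 0.07}, {"wx": 0, "wy": 0, "wz": 0, "dx": 0, "dy": 0, "dz": 0, "claw": 0.07}]}}

```text
t: 14.48
ee_pos: [0.5558, 0.0137, 0.0757]
ee_rot: [3.139, 0.135, 0.0]
ft_force: [-0.3, 0.7, 0.1]
gripper_width: 0.713
```

Call:
{"api": "arm_command", "payload": {"deltas": [{"wx": 0, "wy": 0, "wz": 0, "dx": 0, "dy": 0, "dz": 0, "claw": 0.07}, {"wx": 0, "wy": 0, "wz": 0, "dx": 0, "dy": 0, "dz": 0, "claw": 0.07}, {"wx": 0, "wy": 0, "wz": 0, "dx": 0, "dy": 0, "dz": -0.025, "claw": 0.07}, {"wx": 0, "wy": 0, "wz": 0, "dx": 0, "dy": 0, "dz": -0.03, "claw": 0.07}, {"wx": 0, "wy": 0, "wz": 0, "dx": 0, "dy": 0, "dz": -0.03, "claw": 0.07}]}}

```text
t: 14.9
ee_pos: [0.5554, 0.0138, 0.1612]
ee_rot: [-3.139, -0.135, 0.003]
ft_force: [0.5, -0.0, 0.4]
gripper_width: 0.737
```

Call:
{"api": "arm_command", "payload": {"deltas": [{"wx": 0, "wy": 0, "wz": 0, "dx": 0, "dy": 0, "dz": -0.03, "claw": 0.0}, {"wx": 0, "wy": 0, "wz": 0, "dx": -0.03, "dy": 0, "dz": -0.01, "claw": 0.0}, {"wx": 0, "wy": 0, "wz": 0, "dx": -0.04, "dy": 0, "dz": 0, "claw": 0.0}, {"wx": 0, "wy": 0, "wz": 0, "dx": -0.04, "dy": 0, "dz": 0, "claw": 0.0}, {"wx": 0, "wy": 0, "wz": 0, "dx": -0.03, "dy": 0, "dz": 0, "claw": 0.0}]}}

```text
t: 15.32
ee_pos: [0.4134, 0.0019, 0.2006]
ee_rot: [3.139, 0.135, -0.001]
ft_force: [-0.6, -0.2, 0.2]
gripper_width: 0.44
```

```bash
python3 -c "
from h import *
to(None)
for n in ('scene','top'):
  im=cams.capture(n);cv2.imwrite(f'pics/{n}9.png',im)
a=cv2.imread('pics/top9.png');b=cv2.imread('pics/scene9.png')
cv2.imwrite('pics/z11.png',np.hstack([cv2.resize(a[150:230,240:320],(400,400),interpolation=2),cv2.resize(b[215:295,230:310],(400,400),interpolation=2)]))
"
```

```text
t 15.32 tcp [0.4134 0.0019 0.2006] toolx [ 0.996  0.086 -0.001] tooly [ 0.086 -0.996  0.   ] z [-0.001 -0.    -1.   ] w 41.9 F [-0.6 -0.2  0.2] q [-0.16  0.21  2.06 -0.    0.87  1.33]
```

View pics/z11.png

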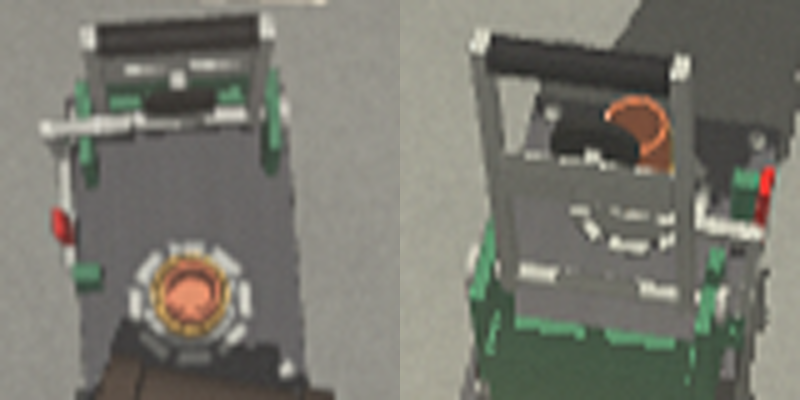

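Both cups are nested upright: the copper is concentric in the brass at top crop (190,293). Checking the catch position next.

```bash
cat >> h.py <<'E'
O=np.array([.556,.0139]);X=np.array([np.cos(YAW),np.sin(YAW)]);Y=np.array([-X[1],X[0]])
def press(p): d=np.array(p)[:2]-O; return np.round([d@X,d@Y,p[2]],4)
def world(x,y,z): return np.append(O+x*X+y*Y,z)
E
python3 - <<'E'
from h import *
for n,f in(("top","pics/top9.png"),("scene","pics/scene9.png")):
    h=cv2.cvtColor(cv2.imread(f),cv2.COLOR_BGR2HSV);m=((h[...,1]>150)&((h[...,0]<6)|(h[...,0]>174))&(h[...,2]>80)).astype(np.uint8)
    m[:, :240]=0;m[:,320:]=0;m[:150]=0;m[300:]=0
    k,l,s,c=cv2.connectedComponentsWithStats(m);i=1+np.argmax(s[1:,4]);print(n,s[i],c[i].round(1),press(onz(n,*c[i],.12)),proj(n,world(.05,.087,.13)).round(1),proj(n,world(.05,.099,.129)).round(1))
print(press(readout.observe()["ee_pos"]))
# handle
for n,uv in(("top",((240+87/5,150+37/5),(240+267/5,150+25/5))),("scene",((230+80/5,215+42/5),(230+281/5,215+68/5)))):
    print([press(onz(n,*p,.335)) for p in uv])
to(world(.042,.05,.112))
E
```

```text
top [251 192   3   6  11] [251.6 194.7] [0.0483 0.091  0.12  ] [252.6 193.7] [249.2 194. ]
scene [301 249   4  11  21] [302.5 253.3] [0.0519 0.0929 0.12  ] [300.7 250.7] [304.6 251.5]
[-0.1441  0.0005  0.2009]
[array([0.127 , 0.0557, 0.335 ]), array([ 0.1273, -0.0569,  0.335 ])]
[array([ 0.1184, -0.0544,  0.335 ]), array([0.1178, 0.0569, 0.335 ])]
t 15.42 tcp [0.4124 0.0019 0.2009] toolx [ 0.996  0.085 -0.001] tooly [ 0.085 -0.996 -0.   ] z [-0.001  0.    -1.   ] w 33.8 F [ 0.4 -0.   0.5] q [-0.16  0.21  2.06 -0.    0.87  1.33]
delta [ 0.1861 -0.0497  0.0886]
```

The catch's red paddle measures at about (50, 91) mm in the press frame, as expected. Moving to its inner side.

Call:
{"api": "arm_command", "payload": {"deltas": [{"wx": 0, "wy": 0, "wz": 0, "dx": 0.037, "dy": -0.01, "dz": 0, "claw": 0.0}, {"wx": 0, "wy": 0, "wz": 0, "dx": 0.037, "dy": -0.01, "dz": 0, "claw": 0.0}, {"wx": 0, "wy": 0, "wz": 0, "dx": 0.037, "dy": -0.01, "dz": 0, "claw": 0.0}, {"wx": 0, "wy": 0, "wz": 0, "dx": 0.037, "dy": -0.01, "dz": 0, "claw": 0.0}, {"wx": 0, "wy": 0, "wz": 0, "dx": 0.037, "dy": -0.01, "dz": 0, "claw": 0.0}]}}

```text
t: 15.83
ee_pos: [0.5986, 0.0684, 0.2005]
ee_rot: [3.139, 0.135, 0.001]
ft_force: [-0.2, -0.6, 0.1]
gripper_width: 0.026
```

Call:
{"api": "arm_command", "payload": {"deltas": [{"wx": 0, "wy": 0, "wz": 0, "dx": 0, "dy": 0, "dz": 0.015, "claw": 0.0}, {"wx": 0, "wy": 0, "wz": 0, "dx": 0, "dy": 0, "dz": 0.015, "claw": 0.0}, {"wx": 0, "wy": 0, "wz": 0, "dx": 0, "dy": 0, "dz": 0, "claw": 0.0}]}}

```text
t: 16.08
ee_pos: [0.596, 0.0678, 0.1675]
ee_rot: [-3.139, -0.135, 0.007]
ft_force: [-0.6, -0.0, -0.2]
gripper_width: 0.005
```

```bash
python3 -c "
from h import *
to(world(.042,.05,.112))
for n in ('scene','top'):
  im=cams.capture(n);cv2.imwrite(f'pics/{n}10.png',im)
a=cv2.imread('pics/top10.png');b=cv2.imread('pics/scene10.png')
cv2.imwrite('pics/z12.png',np.hstack([cv2.resize(a[130:230,230:330],(400,400),interpolation=2),cv2.resize(b[190:300,220:330],(400,400),interpolation=2)]))
"
```

```text
t 16.08 tcp [0.596  0.0678 0.1675] toolx [ 0.996  0.086 -0.004] tooly [ 0.086 -0.996 -0.   ] z [-0.004 -0.    -1.   ] w 0.5 F [-0.6 -0.  -0.2] q [ 0.    0.51  1.67 -0.    0.97  1.49]
delta [-0.0023  0.0002  0.0555]
```

View pics/z12.png

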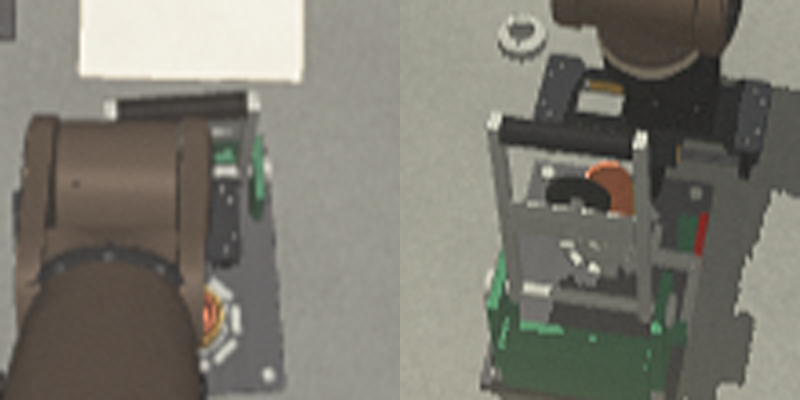

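```bash
python3 -c "
from h import *
for z in(.25,.3,.35,.4,.45): print(z,press(onz('top',261,159.5,z)),press(onz('scene',220+200*.275,190+100*.275,z)))
"
```

```text
0.25 [0.1419 0.0467 0.25  ] [0.0245 0.0056 0.25  ]
0.3 [0.1288 0.0457 0.3   ] [0.0606 0.0141 0.3   ]
0.35 [0.1156 0.0446 0.35  ] [0.0968 0.0226 0.35  ]
0.4 [0.1025 0.0436 0.4   ] [0.1329 0.0311 0.4   ]
0.45 [0.0894 0.0426 0.45  ] [0.1691 0.0396 0.45  ]
```

The wrist housing would come within about 10 mm of the lever handle. I'll tilt the tool back so it stays clear.

Call:
{"api": "arm_command", "payload": {"deltas": [{"wx": 0, "wy": 0.1, "wz": 0, "dx": 0, "dy": 0, "dz": 0, "claw": 0.0}, {"wx": 0, "wy": 0.1, "wz": 0, "dx": 0, "dy": 0, "dz": 0, "claw": 0.0}, {"wx": 0, "wy": 0.05, "wz": 0, "dx": 0, "dy": 0, "dz": 0, "claw": 0.0}, {"wx": 0, "wy": 0, "wz": 0, "dx": 0, "dy": 0, "dz": 0, "claw": 0.0}]}}

```text
t: 16.52
ee_pos: [0.5953, 0.0673, 0.1719]
ee_rot: [-3.103, -0.133, -0.394]
ft_force: [0.7, 0.5, 0.9]
gripper_width: 0.007
```

```bash
python3 -c "
from h import *
to(world(.044,.05,.112))
"
```

```text
t 16.52 tcp [0.5953 0.0673 0.1719] toolx [0.965 0.083 0.25 ] tooly [ 0.085 -0.996  0.   ] z [ 0.249  0.021 -0.968] w 0.7 F [0.7 0.5 0.9] q [-0.01  0.42  1.85  0.04  0.62  1.45]
delta [-0.0148 -0.0003  0.058 ]
```

Call:
{"api": "arm_command", "payload": {"deltas": [{"wx": 0, "wy": 0, "wz": 0, "dx": -0.0037, "dy": 0, "dz": 0.0145, "claw": 0.0}, {"wx": 0, "wy": 0, "wz": 0, "dx": -0.0037, "dy": 0, "dz": 0.0145, "claw": 0.0}, {"wx": 0, "wy": 0, "wz": 0, "dx": -0.0037, "dy": 0, "dz": 0.0145, "claw": 0.0}, {"wx": 0, "wy": 0, "wz": 0, "dx": -0.0037, "dy": 0, "dz": 0.0145, "claw": 0.0}, {"wx": 0, "wy": 0, "wz": 0, "dx": 0, "dy": 0, "dz": 0, "claw": 0.0}]}}

```text
t: 16.93
ee_pos: [0.5962, 0.0673, 0.1092]
ee_rot: [-3.104, -0.133, -0.384]
ft_force: [0.2, 0.3, -0.1]
gripper_width: 0.001
```

```bash
python3 -c "
from h import *
to(world(.044,.12,.112))
print(press(readout.observe()['ee_pos']))
"
```

```text
t 16.93 tcp [0.5962 0.0673 0.1092] toolx [0.966 0.083 0.244] tooly [ 0.085 -0.996 -0.   ] z [ 0.243  0.021 -0.97 ] w 0.1 F [ 0.2  0.3 -0.1] q [-0.01  0.51  1.9   0.05  0.48  1.44]
delta [-0.     -0.0703 -0.0029]
[0.0446 0.0497 0.1092]
```

Now pushing the paddle outwards.

Call:
{"api": "arm_command", "payload": {"deltas": [{"wx": 0, "wy": 0, "wz": 0, "dx": 0, "dy": -0.014, "dz": 0, "claw": 0.0}, {"wx": 0, "wy": 0, "wz": 0, "dx": 0, "dy": -0.014, "dz": 0, "claw": 0.0}, {"wx": 0, "wy": 0, "wz": 0, "dx": 0, "dy": -0.014, "dz": 0, "claw": 0.0}, {"wx": 0, "wy": 0, "wz": 0, "dx": 0, "dy": -0.014, "dz": 0, "claw": 0.0}, {"wx": 0, "wy": 0, "wz": 0, "dx": 0, "dy": -0.014, "dz": 0, "claw": 0.0}]}}

```text
t: 17.35
ee_pos: [0.5913, 0.1377, 0.1123]
ee_rot: [-3.104, -0.133, -0.391]
ft_force: [-0.5, -0.1, -0.8]
gripper_width: 0.01
```

Call:
{"api": "arm_command", "payload": {"deltas": [{"wx": 0, "wy": 0, "wz": 0, "dx": 0, "dy": -0.012, "dz": 0, "claw": 0.0}, {"wx": 0, "wy": 0, "wz": 0, "dx": 0, "dy": 0, "dz": 0, "claw": 0.0}, {"wx": 0, "wy": 0, "wz": 0, "dx": 0, "dy": 0, "dz": 0, "claw": 0.0}]}}

```text
t: 17.6
ee_pos: [0.59, 0.1494, 0.1118]
ee_rot: [-3.104, -0.135, -0.391]
ft_force: [0.2, 0.2, -0.8]
gripper_width: 0.005
```

```bash
python3 -c "
from h import *
to(None)
print(press(readout.observe()['ee_pos']))
for n in ('scene','top'):
  im=cams.capture(n);cv2.imwrite(f'pics/{n}11.png',im)
a=cv2.imread('pics/top11.png');b=cv2.imread('pics/scene11.png')
cv2.imwrite('pics/z13.png',np.hstack([cv2.resize(a[130:230,220:320],(400,400),interpolation=2),cv2.resize(b[200:300,230:330],(400,400),interpolation=2)]))
"
```

```text
t 17.6 tcp [0.59   0.1494 0.1118] toolx [0.965 0.084 0.248] tooly [ 0.087 -0.996  0.   ] z [ 0.247  0.021 -0.969] w 0.4 F [ 0.2  0.2 -0.8] q [ 0.15  0.52  1.88 -0.03  0.5   1.66]
[0.0456 0.1321 0.1118]
```

View pics/z13.png

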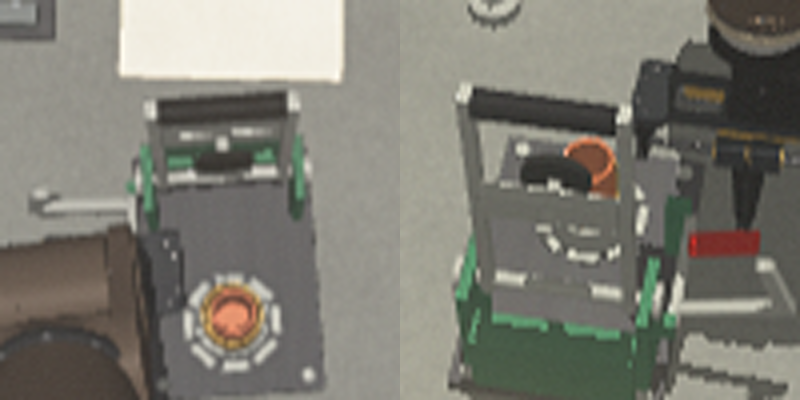

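The catch lies fully over: red paddle flat at scene crop (725,243), arm lying outwards at top crop (80,205). The cups are untouched. Retreating upwards.

Call:
{"api": "arm_command", "payload": {"deltas": [{"wx": 0, "wy": 0, "wz": 0, "dx": 0, "dy": 0, "dz": -0.035, "claw": 0.0}, {"wx": 0, "wy": 0, "wz": 0, "dx": 0, "dy": 0, "dz": -0.038, "claw": 0.0}, {"wx": 0, "wy": 0, "wz": 0, "dx": 0, "dy": 0, "dz": -0.038, "claw": 0.0}, {"wx": 0, "wy": 0, "wz": 0, "dx": 0, "dy": 0, "dz": -0.038, "claw": 0.0}, {"wx": 0, "wy": 0, "wz": 0, "dx": 0, "dy": 0, "dz": -0.038, "claw": 0.0}]}}

```text
t: 18.12
ee_pos: [0.5426, 0.1442, 0.2941]
ee_rot: [-3.104, -0.132, -0.39]
ft_force: [0.2, -0.1, 0.5]
gripper_width: 0.008
```

Call:
{"api": "arm_command", "payload": {"deltas": [{"wx": 0, "wy": 0, "wz": 0, "dx": 0, "dy": 0, "dz": -0.038, "claw": 0.0}, {"wx": 0, "wy": 0, "wz": 0, "dx": 0, "dy": 0, "dz": -0.038, "claw": 0.0}, {"wx": 0, "wy": 0, "wz": 0, "dx": 0, "dy": 0, "dz": -0.038, "claw": 0.0}, {"wx": 0, "wy": -0.12, "wz": 0, "dx": 0, "dy": 0, "dz": 0, "claw": 0.0}, {"wx": 0, "wy": -0.12, "wz": 0, "dx": 0, "dy": 0, "dz": 0, "claw": 0.0}]}}

```text
t: 18.53
ee_pos: [0.5139, 0.1421, 0.4071]
ee_rot: [-3.137, -0.134, -0.019]
ft_force: [0.4, -0.2, -0.1]
gripper_width: 0.003
```

Call:
{"api": "arm_command", "payload": {"deltas": [{"wx": 0, "wy": -0.01, "wz": 0, "dx": 0, "dy": 0, "dz": 0, "claw": 0.0}, {"wx": 0, "wy": 0, "wz": -0.12, "dx": 0, "dy": 0, "dz": 0, "claw": 0.0}, {"wx": 0, "wy": 0, "wz": -0.12, "dx": 0, "dy": 0, "dz": 0, "claw": 0.0}, {"wx": 0, "wy": 0, "wz": -0.12, "dx": 0, "dy": 0, "dz": 0, "claw": 0.0}, {"wx": 0, "wy": 0, "wz": -0.12, "dx": 0, "dy": 0, "dz": 0, "claw": 0.0}]}}

```text
t: 18.95
ee_pos: [0.5152, 0.1422, 0.4019]
ee_rot: [3.014, 0.885, 0.003]
ft_force: [0.1, -0.0, -0.4]
gripper_width: 0.004
```

```bash
python3 -c "
from h import *
to(None)
print(press(readout.observe()['ee_pos']))
"
```

```text
t 18.95 tcp [0.5152 0.1422 0.4019] toolx [0.841 0.54  0.002] tooly [ 0.54  -0.841  0.001] z [ 0.002  0.    -1.   ] w 0.4 F [ 0.1 -0.  -0.4] q [ 0.15  0.22  1.48 -0.    1.44  1.15]
[-0.0295  0.1313  0.4019]
```

Call:
{"api": "arm_command", "payload": {"deltas": [{"wx": 0, "wy": 0, "wz": -0.12, "dx": 0, "dy": 0, "dz": 0, "claw": 0.07}, {"wx": 0, "wy": 0, "wz": -0.12, "dx": 0, "dy": 0, "dz": 0, "claw": 0.07}, {"wx": 0, "wy": 0, "wz": -0.12, "dx": 0, "dy": 0, "dz": 0, "claw": 0.07}, {"wx": 0, "wy": 0, "wz": -0.12, "dx": 0, "dy": 0, "dz": 0, "claw": 0.07}, {"wx": 0, "wy": 0, "wz": -0.12, "dx": 0, "dy": 0, "dz": 0, "claw": 0.07}]}}

```text
t: 19.37
ee_pos: [0.5151, 0.1422, 0.402]
ee_rot: [2.617, 1.736, 0.003]
ft_force: [0.3, 0.4, -0.6]
gripper_width: 0.299
```

Call:
{"api": "arm_command", "payload": {"deltas": [{"wx": 0, "wy": 0, "wz": -0.12, "dx": 0, "dy": 0, "dz": 0, "claw": 0.07}, {"wx": 0, "wy": 0, "wz": -0.12, "dx": 0, "dy": 0, "dz": 0, "claw": 0.07}, {"wx": 0, "wy": 0, "wz": -0.12, "dx": 0, "dy": 0, "dz": 0, "claw": 0.07}, {"wx": 0, "wy": 0, "wz": -0.12, "dx": 0, "dy": 0, "dz": 0, "claw": 0.07}, {"wx": 0, "wy": 0, "wz": 0, "dx": 0, "dy": 0, "dz": 0, "claw": 0.07}]}}

```text
t: 19.78
ee_pos: [0.5151, 0.1422, 0.402]
ee_rot: [2.13, 2.307, 0.002]
ft_force: [-0.3, 0.6, -0.1]
gripper_width: 0.651
```

```bash
python3 -c "
from h import *
to(world(.124,0,.40))
print(press(readout.observe()['ee_pos']))
"
```

```text
t 19.78 tcp [0.5151 0.1422 0.402 ] toolx [-0.08   0.997 -0.   ] tooly [0.997 0.08  0.002] z [ 0.002  0.    -1.   ] w 62.0 F [-0.3  0.6 -0.1] q [ 0.15  0.22  1.48 -0.    1.44  0.07]
delta [-0.1303  0.1546  0.0023]
[-0.0296  0.1314  0.402 ]
```

Call:
{"api": "arm_command", "payload": {"deltas": [{"wx": 0, "wy": 0, "wz": 0, "dx": -0.0217, "dy": 0.0258, "dz": 0, "claw": 0.07}, {"wx": 0, "wy": 0, "wz": 0, "dx": -0.0217, "dy": 0.0258, "dz": 0, "claw": 0.07}, {"wx": 0, "wy": 0, "wz": 0, "dx": -0.0217, "dy": 0.0258, "dz": 0, "claw": 0.07}, {"wx": 0, "wy": 0, "wz": 0, "dx": -0.0217, "dy": 0.0258, "dz": 0, "claw": 0.07}, {"wx": 0, "wy": 0, "wz": 0, "dx": -0.0217, "dy": 0.0258, "dz": 0, "claw": 0.07}]}}

```text
t: 20.2
ee_pos: [0.653, 0.0427, 0.4022]
ee_rot: [2.142, 2.297, 0.001]
ft_force: [-0.6, 0.3, -0.1]
gripper_width: 0.734
```

Call:
{"api": "arm_command", "payload": {"deltas": [{"wx": 0, "wy": 0, "wz": 0, "dx": -0.0217, "dy": 0.0258, "dz": 0, "claw": 0.07}, {"wx": 0, "wy": 0, "wz": 0, "dx": 0, "dy": 0, "dz": 0, "claw": 0.07}, {"wx": 0, "wy": 0, "wz": 0, "dx": 0, "dy": 0, "dz": 0, "claw": 0.07}]}}

```text
t: 20.45
ee_pos: [0.6801, 0.0229, 0.4006]
ee_rot: [-2.143, -2.296, 0.001]
ft_force: [0.4, 0.1, 0.3]
gripper_width: 0.734
```

```bash
python3 -c "
from h import *
to(world(.124,0,.316))
print(press(readout.observe()['ee_pos']))
im=cams.capture('scene');cv2.imwrite('pics/scene12.png',im)
cv2.imwrite('pics/z14.png',cv2.resize(im[130:270,200:360],(686,600),interpolation=2))
"
```

```text
t 20.45 tcp [0.6801 0.0229 0.4006] toolx [-0.069  0.998 -0.   ] tooly [ 0.998  0.069 -0.001] z [-0.001 -0.    -1.   ] w 69.8 F [0.4 0.1 0.3] q [-0.06  0.47  1.11 -0.    1.56 -0.13]
delta [ 0.0018 -0.0004  0.0846]
[ 0.1244 -0.0018  0.4006]
```

View pics/z14.png

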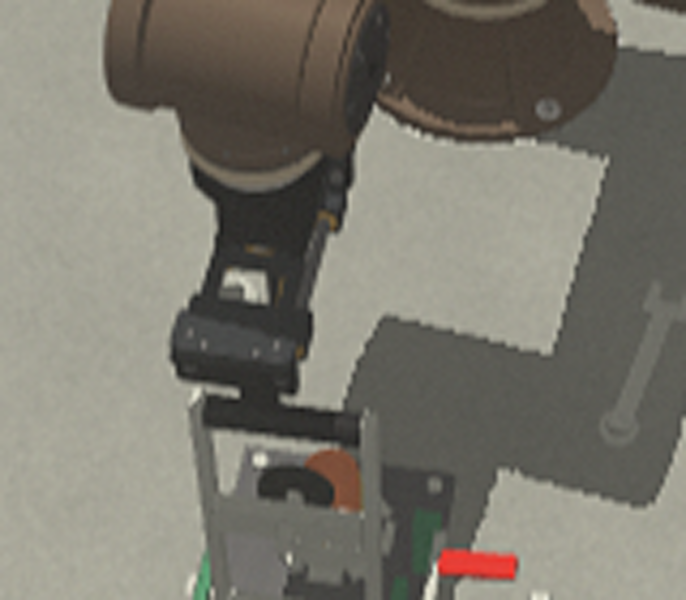

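The gripper is centred over the black handle (crop (280,415)), with the catch lying red at (478,565). Descending.

Call:
{"api": "arm_command", "payload": {"deltas": [{"wx": 0, "wy": 0, "wz": 0, "dx": 0.0018, "dy": 0, "dz": 0.02, "claw": 0.07}, {"wx": 0, "wy": 0, "wz": -0.018, "dx": 0, "dy": 0, "dz": 0.02, "claw": 0.07}, {"wx": 0, "wy": 0, "wz": 0, "dx": 0, "dy": 0, "dz": 0.02, "claw": 0.07}, {"wx": 0, "wy": 0, "wz": 0, "dx": 0, "dy": 0, "dz": 0.01, "claw": 0.07}, {"wx": 0, "wy": 0, "wz": 0, "dx": 0, "dy": 0, "dz": 0, "claw": 0.07}]}}

```text
t: 20.92
ee_pos: [0.678, 0.027, 0.3309]
ee_rot: [-2.115, -2.32, 0.003]
ft_force: [-0.1, -1.4, -0.2]
gripper_width: 0.736
```

```bash
python3 -c "
from h import *
to(world(.125,0,.314))
"
```

```text
t 20.92 tcp [0.678  0.027  0.3309] toolx [-0.092  0.996  0.   ] tooly [ 0.996  0.092 -0.002] z [-0.003  0.    -1.   ] w 70.0 F [-0.1 -1.4 -0.2] q [-0.06  0.49  1.24 -0.    1.41 -0.15]
delta [-0.0024  0.0024  0.0168]
```

Call:
{"api": "arm_command", "payload": {"deltas": [{"wx": 0, "wy": 0, "wz": 0, "dx": -0.002, "dy": 0.001, "dz": 0.008, "claw": 0.07}, {"wx": 0, "wy": 0, "wz": 0, "dx": 0, "dy": 0, "dz": 0.008, "claw": 0.07}, {"wx": 0, "wy": 0, "wz": 0, "dx": 0, "dy": 0, "dz": 0, "claw": 0.01}, {"wx": 0, "wy": 0, "wz": 0, "dx": 0, "dy": 0, "dz": 0, "claw": 0.01}, {"wx": 0, "wy": 0, "wz": 0, "dx": 0, "dy": 0, "dz": 0, "claw": 0.01}]}}

```text
t: 21.33
ee_pos: [0.6805, 0.0244, 0.3169]
ee_rot: [2.116, 2.322, 0.001]
ft_force: [-0.3, -0.1, 0.4]
gripper_width: 0.58
```

Call:
{"api": "arm_command", "payload": {"deltas": [{"wx": 0, "wy": 0, "wz": 0, "dx": 0, "dy": 0, "dz": 0, "claw": 0.01}, {"wx": 0, "wy": 0, "wz": 0, "dx": 0, "dy": 0, "dz": 0, "claw": 0.01}, {"wx": 0, "wy": 0, "wz": 0, "dx": 0, "dy": 0, "dz": 0, "claw": 0.01}, {"wx": 0, "wy": 0, "wz": 0, "dx": 0, "dy": 0, "dz": 0, "claw": 0.01}, {"wx": 0, "wy": 0, "wz": 0, "dx": 0, "dy": 0, "dz": 0, "claw": 0.01}]}}

```text
t: 21.75
ee_pos: [0.6803, 0.0244, 0.3165]
ee_rot: [2.116, 2.322, -0.0]
ft_force: [-3.6, -0.8, 1.6]
gripper_width: 0.234
```

Call:
{"api": "arm_command", "payload": {"deltas": [{"wx": 0, "wy": 0, "wz": 0, "dx": 0, "dy": 0, "dz": 0, "claw": 0.01}, {"wx": 0, "wy": 0, "wz": 0, "dx": 0, "dy": 0, "dz": 0, "claw": 0.01}, {"wx": 0, "wy": 0, "wz": 0, "dx": 0, "dy": 0, "dz": 0, "claw": 0.01}]}}

```text
t: 22.0
ee_pos: [0.6803, 0.0244, 0.3165]
ee_rot: [2.116, 2.322, -0.0]
ft_force: [-1.1, 1.2, 0.4]
gripper_width: 0.223
```

```bash
python3 -c "
from h import *
to(world(.125,0,.314))
print(press(readout.observe()['ee_pos']))
im=cams.capture('scene');cv2.imwrite('pics/scene13.png',im)
cv2.imwrite('pics/z15.png',cv2.resize(im[150:290,200:360],(686,600),interpolation=2))
"
```

```text
t 22.0 tcp [0.6803 0.0244 0.3165] toolx [-0.093  0.996 -0.   ] tooly [ 0.996  0.093 -0.   ] z [-0. -0. -1.] w 21.2 F [-1.1  1.2  0.4] q [-0.06  0.5   1.26 -0.    1.37 -0.15]
delta [0.0003 0.0003 0.0025]
[ 1.247e-01 -3.000e-04  3.165e-01]
```

View pics/z15.png

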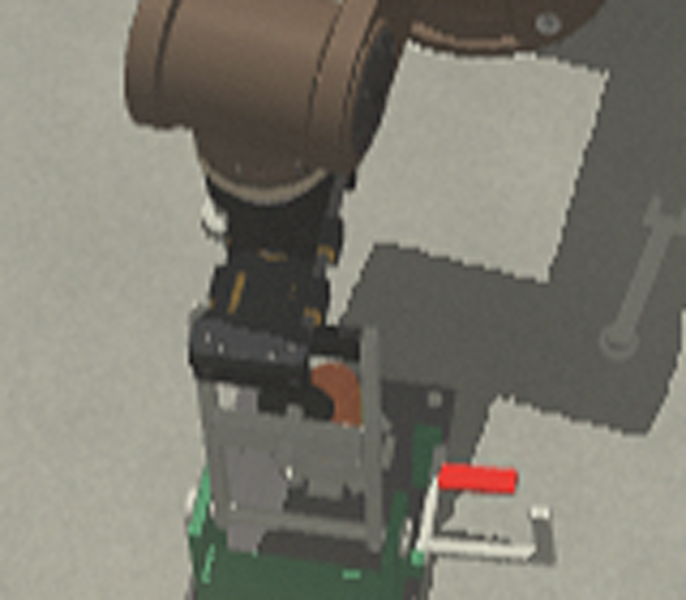

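The handle is pinched (opening 21 mm). I'll work out the arc steps.

```bash
cat > arc.py <<'E'
from h import *
def arc(step=.08,n=5,off=.0185,thmax=1.571):
    s=readout.observe();p=press(s["ee_pos"]);R=Rn.from_rotvec(s["ee_rot"]).as_matrix()
    hx,hz=p[0]-.125,p[2]+off-.105
    th=np.arctan2(-hx,hz);print("t",round(s["t"],2),"press",p,"theta",th.round(3),"r",np.hypot(hx,hz).round(4),"F",s["ft_force"].round(1),"M",s["moment"].round(1),"w",round(s["gripper_width"]*95.1,1),"z",R[:,2].round(3))
    prev=np.array(s["ee_pos"])
    for k in range(1,n+1):
        a=min(th+step*k,thmax);q=world(.125-.23*np.sin(a),0,.105+.23*np.cos(a)-off);d=R.T@(q-prev);prev=q
        print(round(a,3),d.round(4))
if __name__=="__main__":
    import sys; arc(*[float(x) if i!=1 else int(x) for i,x in enumerate(sys.argv[1:])])
E
python3 arc.py
```

```text
t 22.05 press [ 1.247e-01 -3.000e-04  3.165e-01] theta 0.001 r 0.23 F [-1.  -0.3  0.8] M [-0.   0.1 -0.1] w 21.0 z [-0. -0. -1.]
0.081 [ 0.0005 -0.0184  0.0007]
0.161 [ 0.0001 -0.0183  0.0022]
0.241 [ 0.0001 -0.018   0.0037]
0.321 [ 0.0001 -0.0177  0.0051]
0.401 [ 0.0001 -0.0172  0.0065]
```

Call:
{"api": "arm_command", "payload": {"deltas": [{"wx": 0, "wy": 0, "wz": 0, "dx": 0, "dy": -0.0184, "dz": 0.0007, "claw": 0.01}, {"wx": 0, "wy": 0, "wz": 0, "dx": 0, "dy": -0.0183, "dz": 0.0022, "claw": 0.01}, {"wx": 0, "wy": 0, "wz": 0, "dx": 0, "dy": -0.018, "dz": 0.0037, "claw": 0.01}, {"wx": 0, "wy": 0, "wz": 0, "dx": 0, "dy": -0.0177, "dz": 0.0051, "claw": 0.01}]}}

```text
t: 22.38
ee_pos: [0.6084, 0.0182, 0.3054]
ee_rot: [2.114, 2.321, 0.005]
ft_force: [3.7, 2.1, 1.4]
gripper_width: 0.225
```

```bash
python3 arc.py
```

```text
t 22.38 press [ 5.250e-02 -3.000e-04  3.054e-01] theta 0.32 r 0.2306 F [3.7 2.1 1.4] M [ 0.5 -1.   0. ] w 21.4 z [ 0.004  0.001 -1.   ]
0.4 [ 0.0004 -0.0171  0.007 ]
0.48 [ 0.0001 -0.0167  0.0078]
0.56 [ 0.0001 -0.016   0.0091]
0.64 [ 0.0001 -0.0152  0.0103]
0.72 [ 0.0001 -0.0143  0.0115]
```

The lever moves freely past the catch's blocking point. Continuing.

Call:
{"api": "arm_command", "payload": {"deltas": [{"wx": 0, "wy": 0, "wz": 0, "dx": 0, "dy": -0.0171, "dz": 0.007, "claw": 0.01}, {"wx": 0, "wy": 0, "wz": 0, "dx": 0, "dy": -0.0167, "dz": 0.0078, "claw": 0.01}, {"wx": 0, "wy": 0, "wz": 0, "dx": 0, "dy": -0.016, "dz": 0.0091, "claw": 0.01}, {"wx": 0, "wy": 0, "wz": 0, "dx": 0, "dy": -0.0152, "dz": 0.0103, "claw": 0.01}, {"wx": 0, "wy": 0, "wz": 0, "dx": 0, "dy": -0.0143, "dz": 0.0115, "claw": 0.01}]}}

```text
t: 22.8
ee_pos: [0.5295, 0.0108, 0.2595]
ee_rot: [2.114, 2.32, 0.005]
ft_force: [3.9, 2.8, 1.6]
gripper_width: 0.224
```

```bash
python3 arc.py
```

```text
t 22.8 press [-0.0267 -0.0007  0.2595] theta 0.72 r 0.2301 F [3.9 2.8 1.6] M [ 0.7 -1.2 -0.1] w 21.3 z [ 0.004  0.001 -1.   ]
0.8 [ 0.0008 -0.0133  0.0127]
0.88 [ 0.0001 -0.0123  0.0136]
0.96 [ 0.0001 -0.0112  0.0146]
1.04 [ 0.0001 -0.01    0.0154]
1.12 [ 0.     -0.0087  0.0162]
```

Call:
{"api": "arm_command", "payload": {"deltas": [{"wx": 0, "wy": 0, "wz": 0, "dx": 0, "dy": -0.0133, "dz": 0.0127, "claw": 0.01}, {"wx": 0, "wy": 0, "wz": 0, "dx": 0, "dy": -0.0123, "dz": 0.0136, "claw": 0.01}, {"wx": 0, "wy": 0, "wz": 0, "dx": 0, "dy": -0.0112, "dz": 0.0146, "claw": 0.01}, {"wx": 0, "wy": 0, "wz": 0, "dx": 0, "dy": -0.01, "dz": 0.0154, "claw": 0.01}, {"wx": 0, "wy": 0, "wz": 0, "dx": 0, "dy": -0.0087, "dz": 0.0162, "claw": 0.01}]}}

```text
t: 23.22
ee_pos: [0.4745, 0.0055, 0.1868]
ee_rot: [2.114, 2.32, 0.005]
ft_force: [4.2, 4.0, 2.7]
gripper_width: 0.225
```

```bash
python3 arc.py; python3 -c "
from h import *
im=cams.capture('scene');cv2.imwrite('pics/scene14.png',im)
cv2.imwrite('pics/z16.png',cv2.resize(im[150:310,190:370],(675,600),interpolation=2))
"
```

```text
t 23.22 press [-0.0819 -0.0012  0.1868] theta 1.119 r 0.2299 F [4.2 4.  2.7] M [ 0.9 -1.3 -0. ] w 21.4 z [ 0.004  0.001 -1.   ]
1.199 [ 0.0013 -0.0075  0.0168]
1.279 [ 0.     -0.0061  0.0174]
1.359 [ 0.     -0.0046  0.0178]
1.439 [ 0.     -0.0032  0.0181]
1.519 [ 0.     -0.0018  0.0183]
```

View pics/z16.png

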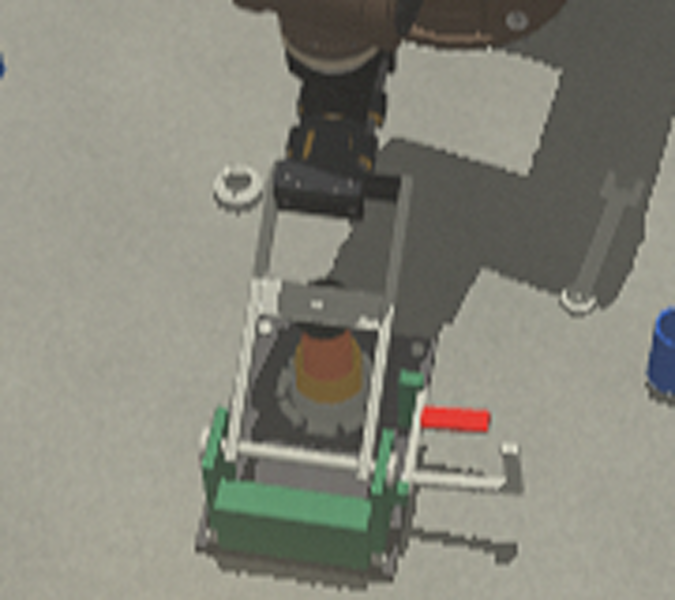

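The lever is well down, the cups (brass and copper) stand concentric under the pad, and the catch is still over. Continuing more slowly.

Call:
{"api": "arm_command", "payload": {"deltas": [{"wx": 0, "wy": 0, "wz": 0, "dx": 0, "dy": -0.0075, "dz": 0.0168, "claw": 0.01}, {"wx": 0, "wy": 0, "wz": 0, "dx": 0, "dy": -0.0061, "dz": 0.0174, "claw": 0.01}, {"wx": 0, "wy": 0, "wz": 0, "dx": 0, "dy": -0.0046, "dz": 0.0178, "claw": 0.01}, {"wx": 0, "wy": 0, "wz": 0, "dx": 0, "dy": -0.0016, "dz": 0.009, "claw": 0.01}, {"wx": 0, "wy": 0, "wz": 0, "dx": 0, "dy": 0, "dz": 0, "claw": 0.01}]}}

```text
t: 23.68
ee_pos: [0.4545, 0.0036, 0.1245]
ee_rot: [-2.116, -2.322, -0.001]
ft_force: [1.7, 4.2, 2.8]
gripper_width: 0.219
```

```bash
python3 arc.py .04
```

```text
t 23.68 press [-0.102  -0.0015  0.1245] theta 1.405 r 0.2302 F [1.7 4.2 2.8] M [ 0.7 -0.4 -0. ] w 20.9 z [ 0.  0. -1.]
1.445 [ 0.0015 -0.0012  0.0091]
1.485 [ 0.     -0.001   0.0091]
1.525 [-0.     -0.0006  0.0092]
1.565 [-0.     -0.0002  0.0092]
1.571 [-0.     -0.      0.0014]
```

Call:
{"api": "arm_command", "payload": {"deltas": [{"wx": 0, "wy": 0, "wz": 0, "dx": 0.001, "dy": -0.0012, "dz": 0.009, "claw": 0.01}, {"wx": 0, "wy": 0, "wz": 0, "dx": 0, "dy": -0.001, "dz": 0.009, "claw": 0.01}, {"wx": 0, "wy": 0, "wz": 0, "dx": 0, "dy": -0.0006, "dz": 0.009, "claw": 0.01}, {"wx": 0, "wy": 0, "wz": 0, "dx": 0, "dy": 0, "dz": 0, "claw": 0.01}]}}

```text
t: 24.02
ee_pos: [0.4514, 0.0035, 0.098]
ee_rot: [2.115, 2.322, -0.001]
ft_force: [-3.2, -5.3, 6.8]
gripper_width: 0.226
```

```bash
python3 arc.py .02;python3 -c "
from h import *
im=cams.capture('scene');cv2.imwrite('pics/scene15.png',im)
cv2.imwrite('pics/z17.png',cv2.resize(im[170:310,210:350],(600,600),interpolation=2))
"
```

```text
t 24.02 press [-0.1051 -0.0013  0.098 ] theta 1.521 r 0.2304 F [-3.2 -5.3  6.8] M [-0.9  0.1  0. ] w 21.5 z [-0.    -0.001 -1.   ]
1.541 [0.0013 0.0002 0.0046]
1.561 [ 0.     -0.0001  0.0046]
1.571 [ 0.     -0.      0.0023]
1.571 [0. 0. 0.]
1.571 [0. 0. 0.]
```

View pics/z17.png

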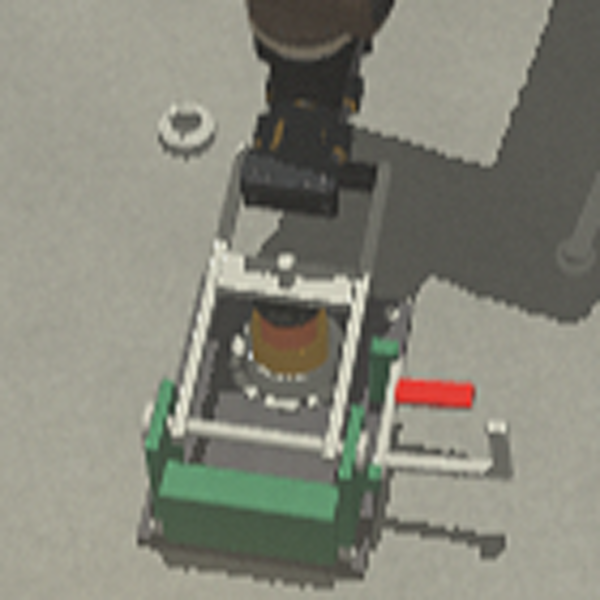

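The pad now touches the copper cup. Pressing in small steps to the stop, watching the force.

Call:
{"api": "arm_command", "payload": {"deltas": [{"wx": 0, "wy": 0, "wz": 0, "dx": -0.0005, "dy": 0, "dz": 0.0045, "claw": 0.01}, {"wx": 0, "wy": 0, "wz": 0, "dx": 0, "dy": 0, "dz": 0.004, "claw": 0.01}, {"wx": 0, "wy": 0, "wz": 0, "dx": 0, "dy": 0, "dz": 0.002, "claw": 0.01}, {"wx": 0, "wy": 0, "wz": 0, "dx": 0, "dy": 0, "dz": 0, "claw": 0.01}]}}

```text
t: 24.4
ee_pos: [0.4509, 0.0034, 0.0881]
ee_rot: [-2.115, -2.322, 0.002]
ft_force: [-3.7, -2.4, 6.1]
gripper_width: 0.222
```

```bash
python3 arc.py .02
```

```text
t 24.4 press [-0.1056 -0.0013  0.0881] theta 1.564 r 0.2306 F [-3.7 -2.4  6.1] M [-0.3  0.6 -0. ] w 21.2 z [-0.001 -0.    -1.   ]
1.571 [0.0013 0.0006 0.0017]
1.571 [0. 0. 0.]
1.571 [0. 0. 0.]
1.571 [0. 0. 0.]
1.571 [0. 0. 0.]
```

Call:
{"api": "arm_command", "payload": {"deltas": [{"wx": 0, "wy": 0, "wz": 0, "dx": 0, "dy": 0.0003, "dz": 0.001, "claw": 0.01}, {"wx": 0, "wy": 0, "wz": 0, "dx": 0, "dy": 0.0003, "dz": 0.001, "claw": 0.01}, {"wx": 0, "wy": 0, "wz": 0, "dx": 0, "dy": 0, "dz": 0, "claw": 0.01}, {"wx": 0, "wy": 0, "wz": 0, "dx": 0, "dy": 0, "dz": 0, "claw": 0.01}]}}

```text
t: 24.73
ee_pos: [0.4509, 0.0034, 0.0863]
ee_rot: [-2.114, -2.322, 0.003]
ft_force: [-7.6, -4.0, 8.2]
gripper_width: 0.224
```

Call:
{"api": "arm_command", "payload": {"deltas": [{"wx": 0, "wy": 0, "wz": 0, "dx": 0, "dy": 0, "dz": 0.001, "claw": 0.01}, {"wx": 0, "wy": 0, "wz": 0, "dx": 0, "dy": 0, "dz": 0, "claw": 0.01}, {"wx": 0, "wy": 0, "wz": 0, "dx": 0, "dy": 0, "dz": 0, "claw": 0.01}]}}

```text
t: 24.98
ee_pos: [0.4509, 0.0034, 0.0853]
ee_rot: [-2.114, -2.322, 0.003]
ft_force: [-8.8, -3.5, 9.0]
gripper_width: 0.224
```

Call:
{"api": "arm_command", "payload": {"deltas": [{"wx": 0, "wy": 0, "wz": 0, "dx": 0, "dy": -0.0006, "dz": 0.001, "claw": 0.01}, {"wx": 0, "wy": 0, "wz": 0, "dx": 0, "dy": 0, "dz": 0, "claw": 0.01}, {"wx": 0, "wy": 0, "wz": 0, "dx": 0, "dy": 0, "dz": 0, "claw": 0.01}]}}

```text
t: 25.23
ee_pos: [0.4509, 0.0034, 0.0845]
ee_rot: [-2.115, -2.322, 0.001]
ft_force: [-4.4, -2.5, 9.1]
gripper_width: 0.22
```

Call:
{"api": "arm_command", "payload": {"deltas": [{"wx": 0, "wy": 0, "wz": 0, "dx": 0, "dy": 0, "dz": 0.001, "claw": 0.01}, {"wx": 0, "wy": 0, "wz": 0, "dx": 0, "dy": 0, "dz": 0, "claw": 0.01}, {"wx": 0, "wy": 0, "wz": 0, "dx": 0, "dy": 0, "dz": 0, "claw": 0.01}]}}

```text
t: 25.48
ee_pos: [0.4509, 0.0034, 0.0835]
ee_rot: [-2.115, -2.322, 0.001]
ft_force: [-6.4, -2.3, 9.3]
gripper_width: 0.225
```

```bash
python3 arc.py .02; python3 -c "
from h import *
for n in ('scene','top'):
  im=cams.capture(n);cv2.imwrite(f'pics/{n}16.png',im)
im=cv2.imread('pics/scene16.png')
cv2.imwrite('pics/z18.png',cv2.resize(im[170:310,210:350],(600,600),interpolation=2))
"
```

```text
t 25.48 press [-0.1056 -0.0013  0.0835] theta 1.584 r 0.2306 F [-6.4 -2.3  9.3] M [-0.3  0.6  0.1] w 21.4 z [-0.001 -0.    -1.   ]
1.571 [ 0.0013  0.0006 -0.003 ]
1.571 [0. 0. 0.]
1.571 [0. 0. 0.]
1.571 [0. 0. 0.]
1.571 [0. 0. 0.]
```

View pics/z18.png

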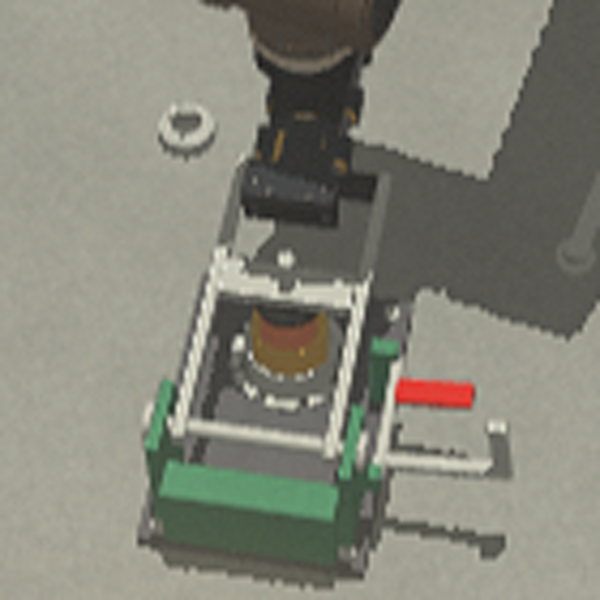

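The force is still only the spring's, so the stop isn't reached yet. Pushing on until it rises.

Call:
{"api": "arm_command", "payload": {"deltas": [{"wx": 0, "wy": 0, "wz": 0, "dx": 0, "dy": -0.0003, "dz": 0.0015, "claw": 0.01}, {"wx": 0, "wy": 0, "wz": 0, "dx": 0, "dy": 0, "dz": 0, "claw": 0.01}, {"wx": 0, "wy": 0, "wz": 0, "dx": 0, "dy": 0, "dz": 0, "claw": 0.01}]}}

```text
t: 25.83
ee_pos: [0.4509, 0.0034, 0.0821]
ee_rot: [-2.116, -2.322, 0.001]
ft_force: [-4.6, -1.1, 9.4]
gripper_width: 0.229
```

Call:
{"api": "arm_command", "payload": {"deltas": [{"wx": 0, "wy": 0, "wz": 0, "dx": 0, "dy": -0.0003, "dz": 0.0015, "claw": 0.01}, {"wx": 0, "wy": 0, "wz": 0, "dx": 0, "dy": 0, "dz": 0, "claw": 0.01}, {"wx": 0, "wy": 0, "wz": 0, "dx": 0, "dy": 0, "dz": 0, "claw": 0.01}]}}

```text
t: 26.08
ee_pos: [0.4509, 0.0034, 0.0808]
ee_rot: [2.115, 2.322, 0.0]
ft_force: [-4.4, -0.3, 13.0]
gripper_width: 0.23
```

Call:
{"api": "arm_command", "payload": {"deltas": [{"wx": 0, "wy": 0, "wz": 0, "dx": 0, "dy": -0.0003, "dz": 0.0015, "claw": 0.01}, {"wx": 0, "wy": 0, "wz": 0, "dx": 0, "dy": 0, "dz": 0, "claw": 0.01}, {"wx": 0, "wy": 0, "wz": 0, "dx": 0, "dy": 0, "dz": 0, "claw": 0.01}]}}

```text
t: 26.33
ee_pos: [0.4509, 0.0033, 0.0796]
ee_rot: [2.115, 2.321, 0.001]
ft_force: [-4.6, 0.1, 17.5]
gripper_width: 0.226
```

```bash
python3 arc.py .02 1; python3 -c "
from h import *
im=cams.capture('scene');cv2.imwrite('pics/scene17.png',im)
cv2.imwrite('pics/z19.png',cv2.resize(im[190:260,250:310],(600,700)[:2],interpolation=2)[:600])
for th in (1.475,1.521,1.54,1.571,1.6):
  print(th,[proj('scene',world(.125-r*np.sin(th),y,.105+r*np.cos(th))).round(1).tolist() for r,y in((.23,.055),(.23,-.055))])
"
```

```text
t 26.33 press [-0.1056 -0.0014  0.0796] theta 1.601 r 0.2307 F [-4.6  0.1 17.5] M [-0.   0.4 -0. ] w 21.4 z [ 0.001 -0.    -1.   ]
1.571 [ 0.0014  0.0006 -0.0068]
1.475 [[298.4, 210.7], [265.3, 206.4]]
1.521 [[298.4, 212.5], [265.5, 208.2]]
1.54 [[298.4, 213.2], [265.6, 208.9]]
1.571 [[298.4, 214.5], [265.7, 210.2]]
1.6 [[298.4, 215.7], [265.8, 211.5]]
```

View pics/z19.png

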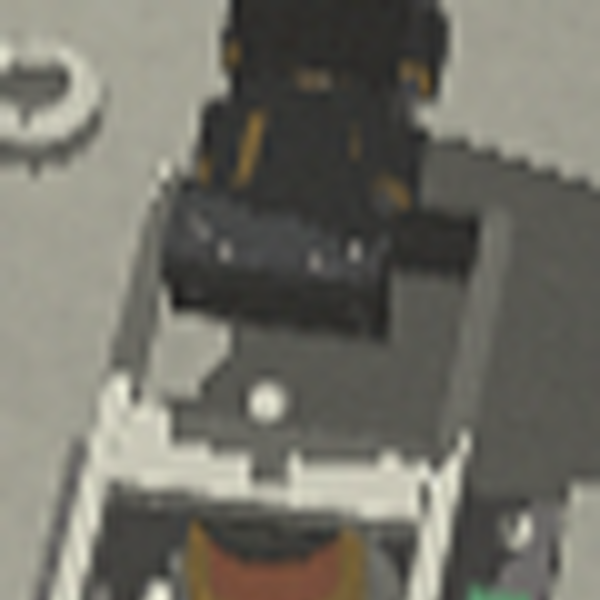

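Run:
```python
from h import *
for k in (15,16,17):
    im=cv2.imread(f"pics/scene{k}.png").astype(int).sum(2)
    for u in (293,294,295): print(k,u,im[206:222,u].tolist())
```

```text
15 293 [264, 224, 152, 144, 137, 150, 132, 134, 200, 266, 258, 251, 249, 257, 252, 256]
15 294 [263, 224, 145, 143, 141, 153, 138, 142, 179, 240, 259, 253, 256, 262, 261, 252]
15 295 [260, 237, 168, 133, 148, 156, 142, 131, 179, 240, 253, 259, 252, 252, 254, 253]
16 293 [252, 256, 258, 255, 194, 131, 148, 150, 151, 134, 182, 239, 255, 258, 255, 254]
16 294 [264, 261, 265, 243, 193, 138, 146, 141, 148, 137, 159, 222, 264, 268, 260, 255]
16 295 [263, 262, 258, 264, 218, 126, 140, 142, 151, 139, 148, 215, 258, 257, 264, 263]
17 293 [259, 263, 269, 270, 225, 149, 135, 152, 147, 147, 137, 201, 265, 258, 255, 255]
17 294 [260, 257, 254, 262, 239, 167, 129, 146, 146, 140, 131, 172, 245, 260, 263, 255]
17 295 [263, 263, 262, 259, 241, 196, 132, 152, 141, 145, 138, 184, 241, 264, 254, 258]
```

Call:
{"api": "arm_command", "payload": {"deltas": [{"wx": 0, "wy": 0, "wz": 0, "dx": 0, "dy": -0.0003, "dz": 0.0015, "claw": 0.01}, {"wx": 0, "wy": 0, "wz": 0, "dx": 0, "dy": 0, "dz": 0, "claw": 0.01}, {"wx": 0, "wy": 0, "wz": 0, "dx": 0, "dy": 0, "dz": 0, "claw": 0.01}, {"wx": 0, "wy": 0, "wz": 0, "dx": 0, "dy": 0, "dz": 0, "claw": 0.01}]}}

```text
t: 26.72
ee_pos: [0.451, 0.0033, 0.0784]
ee_rot: [2.114, 2.321, 0.002]
ft_force: [-3.9, 0.2, 22.0]
gripper_width: 0.226
```

Run:
```python
from h import *
to(None)
cv2.imwrite("pics/scene18.png",cams.capture("scene"))
for k in (17,18):
    im=cv2.imread(f"pics/scene{k}.png").astype(float).sum(2)
    cs=[]
    for u in (292,293,294,295):
        c=im[203:224,u];w=np.clip((260-c)/120,0,1);w[w<.15]=0;cs.append((w@np.arange(203,224))/w.sum())
    print(k,np.round(cs,2))
```

```text
t 26.72 tcp [0.451  0.0033 0.0784] toolx [-0.093  0.996 -0.001] tooly [0.996 0.093 0.002] z [ 0.002 -0.001 -1.   ] w 21.5 F [-3.9  0.2 22. ] q [-0.14  0.47  2.12 -0.    0.56 -0.23]
17 [211.5  213.63 213.88 213.8 ]
18 [211.52 213.95 213.82 214.09]
```

The handle has stopped moving while the force rises (22 N), so it is at its stop. Holding briefly, then a last check.

Call:
{"api": "arm_command", "payload": {"deltas": [{"wx": 0, "wy": 0, "wz": 0, "dx": 0, "dy": 0, "dz": 0, "claw": 0.01}, {"wx": 0, "wy": 0, "wz": 0, "dx": 0, "dy": 0, "dz": 0, "claw": 0.01}, {"wx": 0, "wy": 0, "wz": 0, "dx": 0, "dy": 0, "dz": 0, "claw": 0.01}, {"wx": 0, "wy": 0, "wz": 0, "dx": 0, "dy": 0, "dz": 0, "claw": 0.01}, {"wx": 0, "wy": 0, "wz": 0, "dx": 0, "dy": 0, "dz": 0, "claw": 0.01}]}}

```text
t: 27.18
ee_pos: [0.451, 0.0033, 0.0785]
ee_rot: [2.114, 2.321, 0.002]
ft_force: [-4.2, 1.2, 21.8]
gripper_width: 0.226
```

Run:
```python
from h import *
to(None)
cv2.imwrite("pics/scene19.png",cams.capture("scene"))
```

```text
t 27.18 tcp [0.451  0.0033 0.0785] toolx [-0.093  0.996 -0.001] tooly [0.996 0.093 0.002] z [ 0.002 -0.    -1.   ] w 21.5 F [-4.2  1.2 21.8] q [-0.14  0.47  2.12 -0.    0.56 -0.23]
```

View pics/scene19.png

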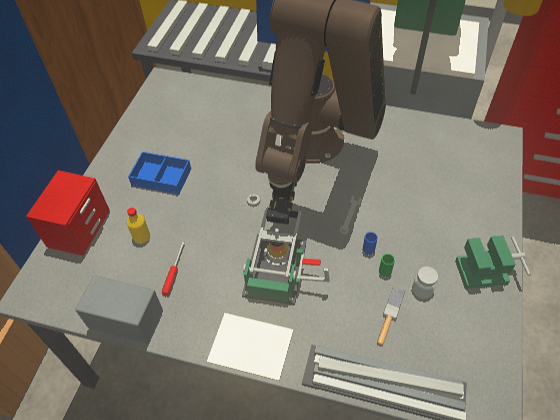

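The lever is level with the handle at (278,215), the catch lies over at (310,262), and the other items are where they started. Handing in.

```bash
python3 -c "
from rig import order
print(order.close_job())"
```

```text
the job is handed in; nothing more can be done
None
```

The job is done and handed in at about 27 s. The brass cup stands upright in the steel cup and the copper cup in the brass one, both released. I flipped the red catch fully outwards next. Last, I pulled the lever down to its stop, and the gripper is still holding the handle there.

- **Stop reached:** in the last steps the handle stopped moving in the camera picture, to within about 0.3 px. The upward push on the wrist rose from about 9 N to 22 N and stayed steady. In the picture the handle sits where a lever angle of 1.57 puts it.
- **One disagreement:** the gripper ended about 8 mm lower than the lever geometry predicts. The handle probably slid a little deeper between the fingers or the fingers flexed. The grip stayed closed on it, at an opening of about 21 mm.
- **Surroundings:** the last picture shows the cups under the pad, the catch lying over, and the other things where they started.

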